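# Pin the bottle carrier to the shaker deck

## Robot

A 6-joint arm with a two-finger parallel gripper is mounted at the origin on a cart in front of the work surface, level with it; the furniture and walls round the work are solid. World frame = base frame: x ahead of the robot, y to its left, z up, the work surface at z = 0. Lengths are in mm, angles in degrees, forces in N, time in s.
With the tool pointing down it reaches from about 275 to 825 mm from the base axis. Payload 4.9 kg.
Tool frame: the origin (TCP) lies at the very end of the fingers, on their centre line; the grasp point (between the pads) lies 19 mm behind it (env.grip_depth is the z of the grasp point in the tool frame, in mm); z points along the fingers, y is the direction in which the jaws open and shut (so a half turn about z gives the same grasp; the last joint's range is limited). The gripper opens to 85 mm and grips with 20 to 120 N. Pads are 22 mm wide; open, the fingers measure 114 mm over their backs; the gripper's body (76 mm by 85 mm) begins 54 mm behind the grasp point. The pads swing forward as they close: fully open they stand 13 mm farther back than shut.
Start: joints at [-76.96, 18.69, -11.035, 60.275, 0, 82.311], TCP at [194.69, -514.407, 231.281] pointing down, gripper open.
Joint ranges: [-152.03, 152.03], [-55.5, 102.48], [-74.3, 77.21], [-110.64, 120.58], [-84.22, 78.4], [-180, 180]. Speed limits (degrees/s): [147.25, 147.25, 180, 180, 180, 180].

## Interface

Orientations are given as a 3x3 rotation matrix whose columns are the frame's x, y, z axes.
In Python, from workcell import env gives the robot as it stands.
- The arm moves only by the tool jog_arm, never from a script. Its argument "steps" is a list of rows, each a list of 3 entries, a list of its own where there are three numbers: the shift along the tool's x, y, z in m, then the turn, a rotation vector about the tool's x, y, z in units of 6 degrees (1.0 is 6 degrees), then the opening, from -1 (shut) to 1 (fully open), so that 0 is half open. A call has 1 to 20 rows; each row shifts and turns the commanded pose from where the row before left it, along the tool's axes as they then stand; what a row does not reach is not made up. A row lasts 1/12 s, in which the tool goes at most 41.7 mm and 7.16 degrees, less where a joint would pass 70% of its speed; a pose out of reach is approached as far as the arm can. A call is refused whole if a number of a shift passes 0.0417 or a number of a turn 1, either way. A call with a gripper value outside its range is refused whole. The fingers move at their own pace and stop on an object; "newtons" is the grip in N (left out, the last holds). Time passes only in rows, so rows that do not move let the fingers close. It gives the time, the measured TCP pose, the force and the opening at its end, in the units of the state.
- env.get_obs(): the state, without advancing time (a new reading comes with each control period).
- env.read_camera(name): name is "scene" or "top" or "wrist"; returns (picture, depth): 384x512x3 uint8, red, green, blue; 384x512 float32, mm along the optical axis (not along the pixel's ray), 0 where there is no reading.
- env.get_calibration(name): a dict with "camera_matrix" (3x3 intrinsics, pixels), "D" ([k1, k2, p1, p2, k3] as OpenCV has them; the pictures are not rectified), "R" (3x3) and "t" (3): a world point X has camera coordinates R X + t; the wrist camera has in their place "tool_from_camera" (4x4, takes a point from camera to tool coordinates, whose origin is the TCP and whose axes are the flange's). Camera axes: x right, y down, z forward; pixel columns grow to the right and rows downward; lengths in mm; the calibration is good to about 2 mm. A picture is of the moment at which its call begins: read the wrist's pose just before it. get_calibration takes no time and is no camera call.
- env.sign_off(): hands the job in, once; it reports no verdict.
The state is a dict: "t": time; "joints": joint angles; "joint_velocities": joint speeds; "joint_efforts": joint torques, N m; "position": TCP position; "tool_rot": TCP orientation; "force": force on the tool from outside, world axes, zero at the start; "ft_torque": the same for the moment, N m; "grip_width": finger opening in mm.
Only numpy, scipy, OpenCV 4.12 (cv2) and the standard library are available. Lean on these libraries where they do the work, as an engineer would, in place of code of your own. Each camera call takes 0.05 s, during which the arm holds its last target.

## Task

Lift the white bottle carrier onto the shaker's deck and push it home, snug against both dowels at the back and the end stop at the right, so that its lug sits between the two ears of the fork. Lock it there with the long pin from the stand, dropped from above through upper ear, lug and lower ear until its collar rests on the ear. Leave the short pin in its socket and the other things on the bench where they stand.

Things in the scene. Friction and masses are not known exactly. Their poses are not given: they have to be found in the camera images.
- dock: Low bench shaker, fixed; place and yaw differ on each start. Origin: centre of its underside, on the worktop; z up, x to its back, y to its left end. Aluminium deck 150 (x) by 190 (y) mm, top at z=60 mm. With the carrier home, the carrier's origin is at x=0, y=-10, z=60 mm in this frame, with the same yaw.
- dowel_right (a point): Right-hand of two upright steel dowels (12 mm across, 29 mm tall) along the deck's back edge: its axis, at deck height, x=66, y=-60 mm in the dock's frame.
- dowel_left (a point): Left-hand dowel, the same size: its axis at deck height, x=66, y=45 mm in the dock's frame.
- end_stop (a point): Middle of the face of the end stop, a steel block 24 mm wide (x) and 22 mm tall at the deck's right end: x=-40, y=-85, z=71 mm in the dock's frame.
- fork (a point): Middle of the gap of the steel fork that sticks out of the dock's right end: two level ears 44 mm wide, lower ear z=46 to 58 mm, upper ear z=75 to 85 mm, x=0, y=-109 mm in the dock's frame. The gap is open to the deck and both sides, closed at y=-131 mm; the upper ear begins at y=-93 mm. Below the lower ear is free air.
- fork_hole (a point): Centre of the 17 mm round hole through both ears of the fork, at the top of the upper ear: x=0, y=-109, z=85 mm in the dock's frame (and its axes).
- carrier: Loose white plate 120 (x) by 150 (y) by 12 mm with four low bottle seats (26 mm high), 0.3 to 0.55 kg, lying on the right of the worktop. Origin: centre of its underside; z up, back edge +x, right end -y. A steel lug 36 mm wide, 10 mm thick, 1 mm above the underside, sticks out 40 mm from the middle of the right end and has an 18 mm eye.
- handle (a point): Middle of the carrier's bridge handle, 64 mm above the plate's underside: bar 14 mm wide (carrier x), 18 mm tall, 110 mm long (carrier y), on a post at each end (y=-48 and 48 mm, 12 mm thick), clear below; balanced at its middle. Axes as the carrier's.
- lug_eye (a point): Centre of the eye in the carrier's lug, 99 mm toward -y from the carrier's origin, 6 mm above the underside.
- edge_right (a point): Point on the carrier's back edge that lies against the right dowel (x=60, y=-50 mm in the carrier's frame); at home it is at x=60 mm in the dock's frame.
- edge_left (a point): Point on the carrier's back edge that lies against the left dowel (x=60, y=55 mm in the carrier's frame); at home it is at x=60 mm in the dock's frame.
- end_edge (a point): Point on the carrier's right end that lies against the end stop (x=-40, y=-75 mm in the carrier's frame); at home it is at y=-85 mm in the dock's frame.
- pin_stand: Grey block 50 x 120 mm, 40 mm tall, fixed (elsewhere on each start) on the left, in front of a bench centrifuge 257 mm tall that fills x>0.53, y=0.07 to 0.45 m of the worktop. Origin: centre of its underside; y along its length. Two round sockets, 15 mm across and 26 mm deep, at y=-35 and 35 mm; one holds the long pin, the other the short pin, either way round.
- pin_long: The long steel pin, 100 mm over all, standing tip down in the stand: shaft 14 mm across and 66 mm long with a tapered tip (9 mm), then a collar 26 mm across and 4 mm thick, then a round knob 22 mm across and 30 mm tall. Origin: the tip; z runs from tip to knob. In the stand 40 mm of bare shaft show.
- pin_head (a point): Place to grip the long pin: on its axis in the knob, 90 mm above the tip (24 mm above the collar's underside).
- pin_short: A pin of the same build but 70 mm over all (shaft 36 mm: too short for this fork); in the stand only 10 mm of bare shaft show. Origin: the tip.
- stain_bottle_1: amber dropper bottle, 37 mm across, 100 mm tall, standing between the pin stand and the dock; origin: centre of its underside. Not part of the job.
- stain_bottle_2: amber dropper bottle, 37 mm across, 100 mm tall, standing in front, between the carrier and the dock; origin: centre of its underside. Not part of the job.
- sample_cup_1: lidded specimen cup, 66 mm across, 69 mm tall, behind, between the carrier and the dock; origin: centre of its underside. Not part of the job.

How it is judged:
By the outcome, as a careful person would: the job done as asked, in the order asked, and still so for the second after the job is handed in, with the robot touching nothing.
It also fails if it takes over 72 s, if anything falls off the work surface, if the arm or the gripper's body presses on something with over 40 N, if the wrist force passes 120 N, or if a joint passes its speed limit or range.

## Working session

There is one attempt and no reset: what is moved stays moved. The work goes in short steps, Python scripts to look and compute and a tool call to move; the robot and the scene stay as the last step left them, time stands still between calls to the robot, and variables do not carry over. Pictures are saved under pics/ and viewed, and the job is handed in when it is done.

Besides the shell and the picture viewer there is one more tool, called after "Emit:" by a JSON object that holds its "fn" and its "kwargs". jog_arm: Moves the arm, as the interface text tells. Its arguments: {"type":"object","properties":{"steps":{"type":"array"},"newtons":{"type":"number"}},"required":["steps"]}

```bash
ls; mkdir -p pics
python3 - <<'E'
from workcell import env
import cv2,numpy as np
o=env.get_obs();print(o)
for n in("scene","top","wrist"):
    p,d=env.read_camera(n);cv2.imwrite(f"pics/{n}0.png",cv2.cvtColor(p,cv2.COLOR_RGB2BGR));np.save(f"pics/{n}0d.npy",d)
    c=env.get_calibration(n);print(n,c)
print(env.grip_depth)
E
```

```text
pics
{'t': 0.0, 'joints': array([-7.69592174e+01,  1.87323732e+01, -1.10919359e+01,  6.02770989e+01,
       -1.23157529e-04,  8.23110475e+01]), 'joint_velocities': array([ 0.01349997,  0.00715151,  0.05900491,  0.06825793, -0.10014103,
       -0.02329251]), 'joint_efforts': array([-1.35737075e-03, -4.43394828e+01,  2.62444085e+01,  1.54383009e-02,
       -2.33447272e-04,  4.12014913e-06]), 'position': array([ 194.5530033 , -513.79959296,  230.50048444]), 'tool_rot': array([[ 9.35260506e-01,  3.53959919e-01, -4.01463286e-04],
       [ 3.53960069e-01, -9.35258947e-01,  1.72377277e-03],
       [ 2.34674340e-04, -1.75427856e-03, -9.99998434e-01]]), 'force': array([ 0.44073792, -0.29945483, -0.32450966]), 'ft_torque': array([ 0.04884482, -0.02102527, -0.03237151]), 'grip_width': 85.16732055433955}
scene {'camera_matrix': array([[470.79134081,   0.        , 258.25000775],
       [  0.        , 470.79134081, 185.4732128 ],
       [  0.        ,   0.        ,   1.        ]]), 'D': array([-0.00499992,  0.        ,  0.        ,  0.        ,  0.        ]), 'R': array([[-0.82080571, -0.57114406,
[... 577 characters left out ...]
, 't': array([-105.34858496,  527.62850806, 1238.83267481])}
wrist {'camera_matrix': array([[296.49005927,   0.        , 258.12979746],
       [  0.        , 296.49005927, 195.12314469],
       [  0.        ,   0.        ,   1.        ]]), 'D': array([-0.04399198,  0.        ,  0.        ,  0.        ,  0.        ]), 'tool_from_camera': array([[ 3.42470737e-04, -9.50693533e-01, -3.10131728e-01,
         7.88133875e+01],
       [ 9.99999919e-01,  3.91545624e-04, -9.59888348e-05,
        -3.03308441e-01],
       [ 2.12686685e-04, -3.10131670e-01,  9.50693590e-01,
        -1.42719210e+02],
       [ 0.00000000e+00,  0.00000000e+00,  0.00000000e+00,
         1.00000000e+00]])}
-18.700000000000003
```

View pics/scene0.png

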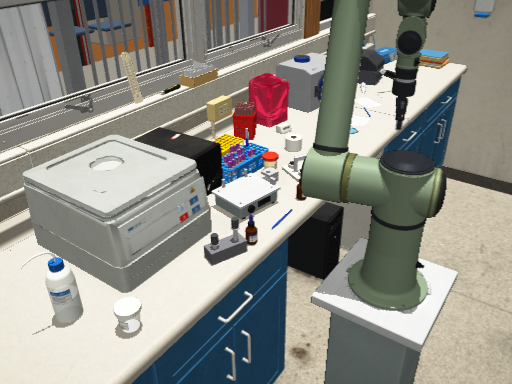

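View pics/top0.png

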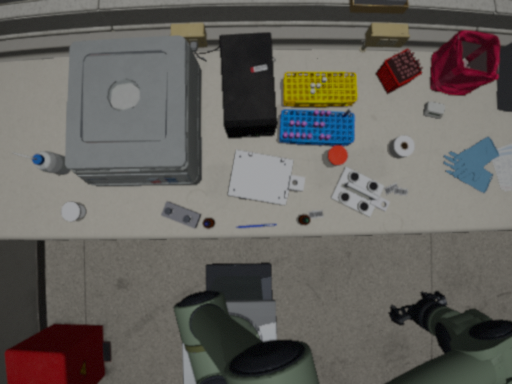

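View pics/wrist0.png

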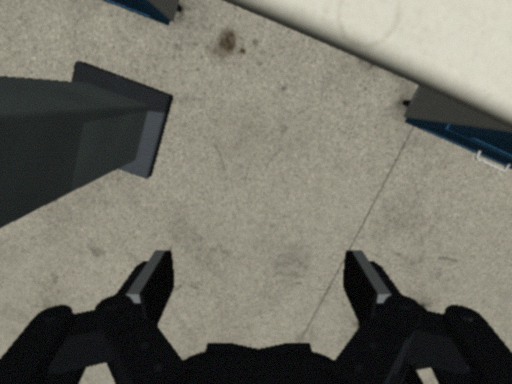

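The top view shows the dock near (263,178), the carrier near (360,190), the pin stand near (181,213), the bottles at (209,223) and (303,219), and the cup at (337,156). I'll enlarge these areas.

Run:
```python
import cv2
p=cv2.imread("pics/top0.png")
def c(n,x0,y0,w,h,s):
    cv2.imwrite(n,cv2.resize(p[y0:y0+h,x0:x0+w],None,fx=s,fy=s,interpolation=cv2.INTER_CUBIC))
c("pics/t_dock.png",220,140,100,75,8)
c("pics/t_car.png",320,150,100,75,8)
c("pics/t_stand.png",150,190,75,50,10)
p=cv2.imread("pics/scene0.png")
c("pics/s_dock.png",195,140,130,97,6)
```

```text
(no output)
```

View pics/t_dock.png

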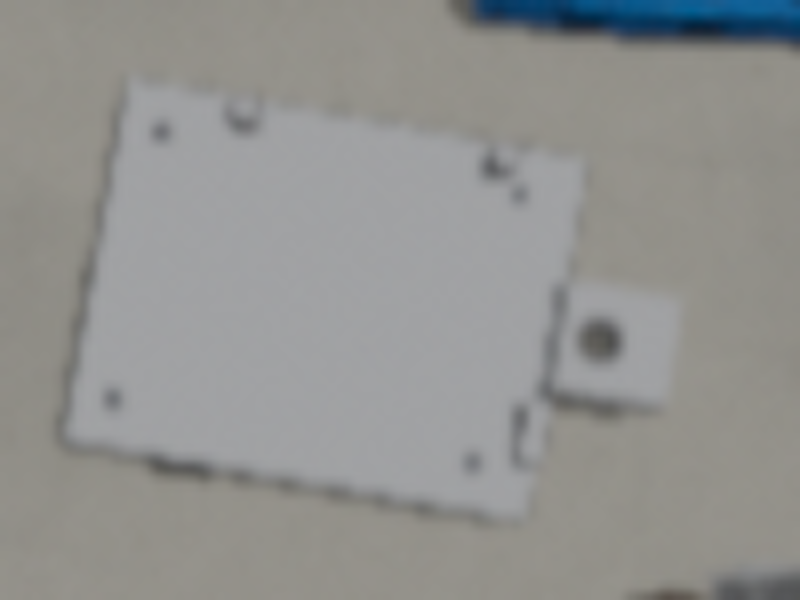

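View pics/t_car.png

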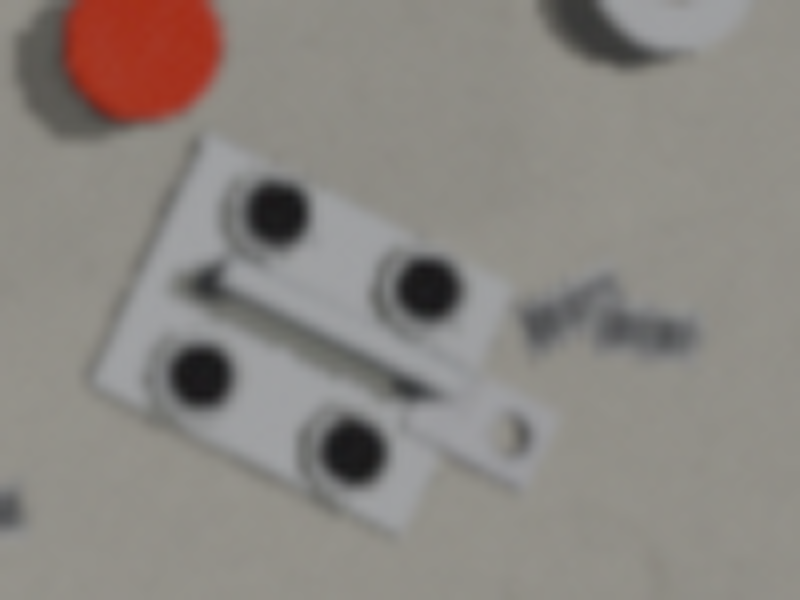

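View pics/t_stand.png

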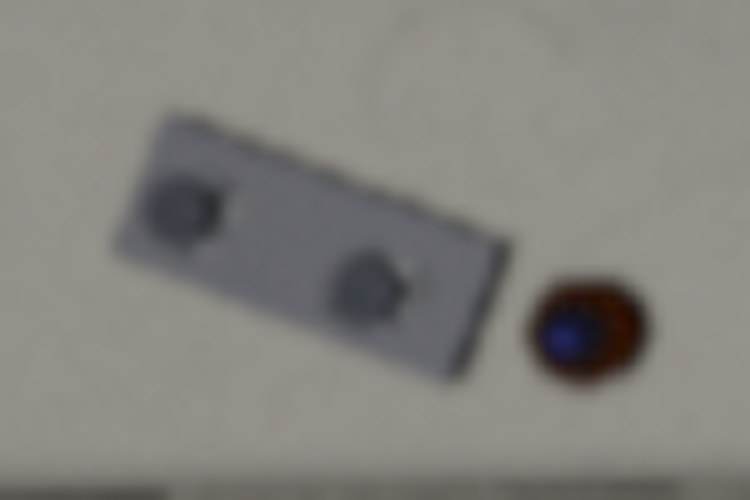

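View pics/s_dock.png

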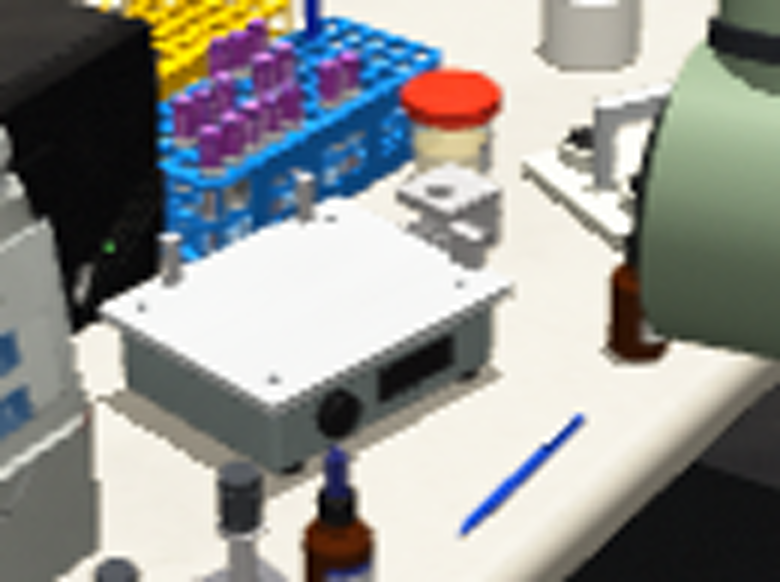

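```bash
cat > h.py <<'E'
import numpy as np,cv2
from scipy.optimize import least_squares
from scipy.spatial.transform import Rotation as Ro
from workcell import env
def cam(n,obs=None):
    c=env.get_calibration(n);K=np.array(c["camera_matrix"]);D=np.array(c["D"])
    if n!="wrist": return K,D,np.array(c["R"]),np.array(c["t"])
    T=np.array(c["tool_from_camera"]);W=np.eye(4);W[:3,:3]=obs["tool_rot"];W[:3,3]=obs["position"]
    M=np.linalg.inv(W@T);return K,D,M[:3,:3],M[:3,3]
def proj(C,X):
    K,D,R,t=C;return cv2.projectPoints(np.array(X,float).reshape(-1,3),cv2.Rodrigues(R)[0],t,K,D)[0].reshape(-1,2)
def onplane(C,uv,z):
    K,D,R,t=C;n=cv2.undistortPoints(np.array(uv,float).reshape(-1,1,2),K,D).reshape(-1,2)
    d=np.c_[n,np.ones(len(n))]@R;o=-R.T@t
    s=(np.atleast_1d(z)-o[2])/d[:,2];return o+d*s[:,None]
def crop(uv,s,x0,y0):return (np.array(uv,float)+.5)/s-.5+[x0,y0]
def loc(p,X):
    x,y,a=p[:3];c,s=np.cos(a),np.sin(a);X=np.array(X,float).reshape(-1,3)
    return np.c_[x+c*X[:,0]-s*X[:,1],y+s*X[:,0]+c*X[:,1],X[:,2]]
def fit(C,X,uv,p0):
    r=least_squares(lambda p:(proj(C,loc(p,X))-uv).ravel(),p0,x_scale=[100,100,1],loss='soft_l1')
    return r.x,(proj(C,loc(r.x,X))-uv)
def show(name,p,r):print(name,np.round(p[:2],1),'yaw',round(np.degrees(p[2]),2),'\n',np.round(r,2).tolist())
def snap(name,fn):
    o=env.get_obs();p,d=env.read_camera(name);cv2.imwrite(f"pics/{fn}.png",cv2.cvtColor(p,cv2.COLOR_RGB2BGR));np.save(f"pics/{fn}_d.npy",d)
    import pickle;pickle.dump(o,open(f"pics/{fn}.pkl","wb"));return o,p,d
def cropsave(fn,out,x0,y0,w,h,s):
    p=cv2.imread(f"pics/{fn}.png");cv2.imwrite(f"pics/{out}.png",cv2.resize(p[y0:y0+h,x0:x0+w],None,fx=s,fy=s,interpolation=cv2.INTER_CUBIC))
E
python3 - <<'E'
from h import *
C=cam("top")
# dock
X=[(75,95,60),(75,-95,60),(-75,-95,60),(-75,95,60),(0,-109,85),(22,-131,85),(-22,-131,85)]
uv=crop([(130,80),(583,155),(525,520),(65,445),(600,340),(685,290),(662,408)],8,220,140)
g=onplane(C,uv,[x[2] for x in X]);print(np.round(g,1).tolist())
p,r=fit(C,X,uv,[*g[:4,:2].mean(0),-.1]);show("dock",p,r)
X=[(60,75,12),(60,-75,12),(-60,-75,12),(-60,75,12),(18,-115,11),(-18,-115,11)]
uv=crop([(205,135),(512,285),(402,538),(90,382),(560,410),(522,490)],8,320,150)
g=onplane(C,uv,[x[2] for x in X]);print(np.round(g,1).tolist())
p,r=fit(C,X,uv,[*g[:4,:2].mean(0),-.4]);show("carrier",p,r)
X=[(25,60,40),(25,-60,40),(-25,-60,40),(-25,60,40)]
uv=crop([(175,108),(512,240),(460,382),(115,250)],10,150,190)
g=onplane(C,uv,[x[2] for x in X]);print(np.round(g,1).tolist())
p,r=fit(C,X,uv,[*g[:4,:2].mean(0),-.3]);show("stand",p,r)
print("sockets",loc(p,[(0,35,40),(0,-35,40)]))
k=crop([(185,210),(368,288)],10,150,190)
print("tops z114",onplane(C,k,114),"z84",onplane(C,k,84))
print("bottle1 cap",onplane(C,crop([(565,335)],10,150,190),100),"cup",onplane(C,crop([(143,45)],8,320,150),69))
d=np.load("pics/top0d.npy")
def pt(u,v):
    n=cv2.undistortPoints(np.array([[[u,v]]],float),C[0],C[1])[0,0];z=d[int(round(v)),int(round(u))];return C[2].T@(np.array([n[0]*z,n[1]*z,z])-C[3])
for u in(*k,(263,178),(303,219),(337,156)):print(np.round(pt(*u),0))
E
```

```text
[[652.7, -36.1, 60.0], [619.4, -218.9, 60.0], [472.2, -192.2, 60.0], [505.4, -8.0, 60.0], [542.4, -221.3, 85.0], [561.7, -255.6, 85.0], [515.1, -245.3, 85.0]]
dock [ 562.2 -115.4] yaw -10.34 
 [[-0.2, -0.1], [1.07, 0.11], [1.01, 0.22], [0.15, -0.02], [0.41, -0.1], [-2.29, 0.45], [-1.57, -0.6]]
[[598.0, -402.8, 12.0], [532.2, -534.1, 12.0], [425.9, -482.6, 12.0], [494.3, -350.5, 12.0], [478.6, -553.7, 11.0], [445.0, -535.9, 11.0]]
carrier [ 512.9 -442.4] yaw -26.67 
 [[-0.17, -0.64], [0.64, -0.19], [-0.03, 0.07], [-0.6, 0.4], [-0.12, 0.37], [0.34, -0.07]]
[[492.5, 192.7, 40.0], [447.7, 82.2, 40.0], [401.8, 99.7, 40.0], [446.3, 212.9, 40.0]]
stand [447.1 146.9] yaw -21.84 
 [[-0.17, -0.03], [0.09, -0.07], [-0.23, 0.07], [0.32, 0.03]]
sockets [[460.10409458 179.37089147  40.        ]
 [434.06286899 114.39509159  40.        ]]
tops z114 [[459.02537384 172.52698879 114.        ]
 [434.3122024  116.06274899 114.        ]] z84 [[459.04917195 179.46453535  84.        ]
 [433.6930268  121.53123999  84.        ]]
bottle1 cap [[418.58996696  57.42254839 100.        ]] cup [[ 628.57036391 -364.55943377   69.        ]]
[459. 179.  87.]
[434. 116. 117.]
[ 559. -122.   58.]
[ 425. -247.   69.]
[ 625. -362.   74.]
```

Emit:
{"fn": "jog_arm", "kwargs": {"steps": [[[0.023, 0.0033, 0.002], [0, 0, 0], 1], [[0.023, 0.0033, 0.002], [0, 0, 0], 1], [[0.023, 0.0033, 0.002], [0, 0, 0], 1], [[0.023, 0.0033, 0.002], [0, 0, 0], 1], [[0.023, 0.0033, 0.002], [0, 0, 0], 1], [[0.023, 0.0033, 0.002], [0, 0, 0], 1], [[0.023, 0.0033, 0.002], [0, 0, 0], 1], [[0.023, 0.0033, 0.002], [0, 0, 0], 1], [[0.023, 0.0033, 0.002], [0, 0, 0], 1], [[0.023, 0.0033, 0.002], [0, 0, 0], 1], [[0.023, 0.0033, 0.002], [0, 0, 0], 1], [[0.023, 0.0033, 0.002], [0, 0, 0], 1], [[0.023, 0.0033, 0.002], [0, 0, 0], 1], [[0.023, 0.0033, 0.002], [0, 0, 0], 1]]}}

```text
t: 1.32
position: [513.1, -443.1, 202.7]
tool_rot: [[0.935, 0.354, -0.001], [0.354, -0.935, 0.001], [-0.0, -0.001, -1.0]]
force: [-0.5, -0.4, -0.1]
grip_width: 85.2
```

Emit:
{"fn": "jog_arm", "kwargs": {"steps": [[[0, 0, 0], [0, 0, -0.79], 1], [[0, 0, 0], [0, 0, -0.79], 1], [[0, 0, 0], [0, 0, -0.79], 1], [[0, 0, 0], [0, 0, -0.79], 1], [[0, 0, 0], [0, 0, -0.79], 1], [[0, 0, 0], [0, 0, -0.79], 1], [[0, 0, 0], [0, 0, -0.79], 1], [[0, 0, 0], [0, 0, -0.79], 1], [[0, 0, 0], [0, 0, -0.79], 1], [[0, 0, 0], [0, 0, 0], 1], [[0, 0, 0], [0, 0, 0], 1], [[0, 0, 0], [0, 0, 0], 1]]}}

```text
t: 2.32
position: [512.1, -443.6, 203.0]
tool_rot: [[0.449, 0.893, -0.0], [0.893, -0.449, 0.0], [0.0, -0.0, -1.0]]
force: [0.4, -0.0, -0.8]
grip_width: 85.4
```

Run:
```python
from h import *
o,p,d=snap("wrist","w1");print(o["position"],o["tool_rot"],o["joints"],o["t"],o["force"])
snap("top","t1");cropsave("w1","w1b",0,0,512,384,1.5)
```

```text
[ 512.11049176 -443.58583987  203.01895881] [[ 4.49480737e-01  8.93289971e-01 -3.07536925e-04]
 [ 8.93290016e-01 -4.49480661e-01  2.87317094e-04]
 [ 1.18425578e-04 -4.03863164e-04 -9.99999911e-01]] [-4.71345496e+01  3.35139229e+01  8.26241053e+00  6.47725404e+01
 -1.71626047e-03  6.95758231e+01] 2.3167 [ 0.37586472 -0.04690016 -0.84237102]
```

View pics/w1b.png

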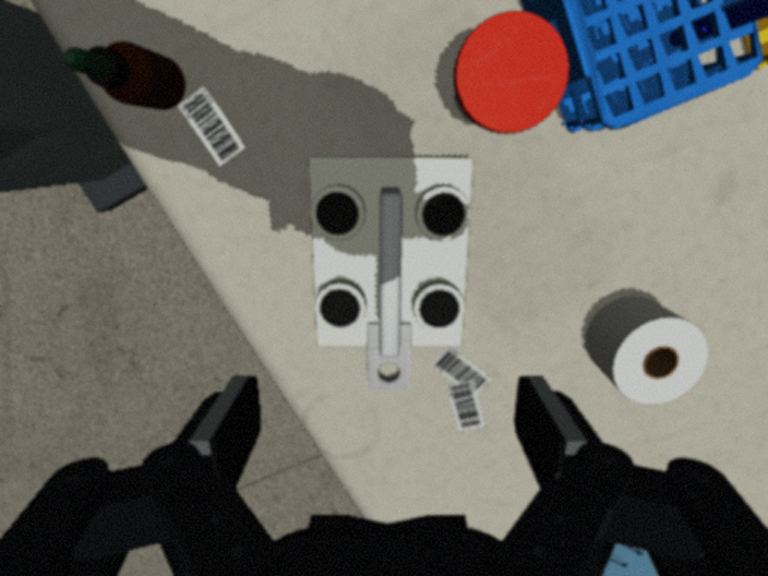

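Run:
```python
from h import *
import pickle
o=pickle.load(open("pics/w1.pkl","rb"));C=cam("wrist",o)
X=[(60,75,12),(60,-75,12),(-60,-75,12),(-60,75,12),(18,-115,11),(-18,-115,11)]
uv=crop([(472,157),(463,346),(319,346),(311,158),(411,388),(368,388)],1.5,0,0)
print(np.round(onplane(C,uv,[x[2] for x in X]),1).tolist())
p,r=fit(C,X,uv,[513,-442,-.46]);show("carrier",p,r)
# handle bar top ends : bar y +-55 z73, x +-7
print(proj(C,loc(p,[(7,55,73),(-7,55,73),(7,-55,73),(-7,-55,73)]))*1.5)
cropsave("w1","w1c",190,90,140,180,4)
```

```text
[[598.9, -404.8, 12.0], [533.0, -538.5, 12.0], [427.1, -485.4, 12.0], [494.8, -353.3, 12.0], [477.6, -555.1, 11.0], [444.8, -538.6, 11.0]]
carrier [ 513.1 -445.2] yaw -26.77 
 [[1.46, -0.33], [0.13, 0.44], [-1.07, 0.27], [-2.13, -1.2], [0.15, 0.58], [0.69, 0.53]]
[[402.94275493 192.04128509]
 [379.68676895 192.00038807]
 [400.94303384 357.59773535]
 [380.29029082 357.56376649]]
```

View pics/w1c.png

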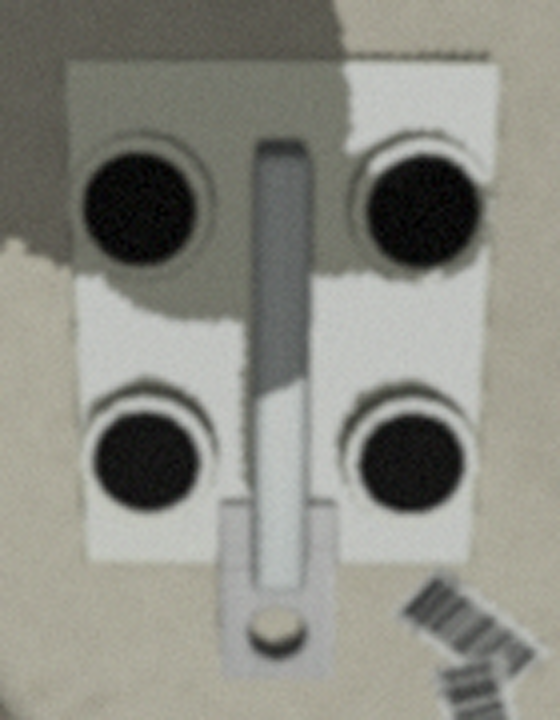

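Emit:
{"fn": "jog_arm", "kwargs": {"steps": [[[0, 0.0014, 0.018], [0, 0, 0], 1], [[0, 0, 0.018], [0, 0, 0], 1], [[0, 0, 0.018], [0, 0, 0], 1], [[0, 0, 0.018], [0, 0, 0], 1], [[0, 0, 0.018], [0, 0, 0], 1], [[0, 0, 0.018], [0, 0, 0], 1], [[0, 0, 0.018], [0, 0, 0], 1], [[0, 0, 0.012], [0, 0, 0], 1], [[0, 0, 0.012], [0, 0, 0], 1], [[0, 0, 0.006], [0, 0, 0], 1], [[0, 0, 0], [0, 0, 0], 1], [[0, 0, 0], [0, 0, 0], 1]], "newtons": 50}}

```text
t: 3.42
position: [513.6, -444.4, 47.5]
tool_rot: [[0.448, 0.894, 0.0], [0.894, -0.448, -0.0], [-0.0, 0.0, -1.0]]
force: [0.0, 0.4, 0.1]
grip_width: 85.5
```

Emit:
{"fn": "jog_arm", "kwargs": {"steps": [[[0, 0, 0], [0, 0, 0], -1], [[0, 0, 0], [0, 0, 0], -1], [[0, 0, 0], [0, 0, 0], -1], [[0, 0, 0], [0, 0, 0], -1], [[0, 0, 0], [0, 0, 0], -1], [[0, 0, 0], [0, 0, 0], -1], [[0, 0, 0], [0, 0, 0], -1], [[0, 0, 0], [0, 0, 0], -1], [[0, 0, 0], [0, 0, 0], -1], [[0, 0, 0], [0, 0, 0], -1]], "newtons": 50}}

```text
t: 4.25
position: [513.6, -444.5, 47.7]
tool_rot: [[0.448, 0.894, 0.0], [0.894, -0.448, -0.0], [-0.0, 0.001, -1.0]]
force: [-1.3, 0.3, 3.0]
grip_width: 13.2
```

Emit:
{"fn": "jog_arm", "kwargs": {"steps": [[[0, 0, -0.006], [0, 0, 0], -1], [[0, 0, -0.015], [0, 0, 0], -1], [[0, 0, -0.02], [0, 0, 0], -1], [[0, 0, -0.02], [0, 0, 0], -1], [[0, 0, -0.02], [0, 0, 0], -1], [[0, 0, -0.02], [0, 0, 0], -1], [[0, 0, -0.02], [0, 0, 0], -1], [[0, 0, -0.004], [0, 0, 0], -1], [[0, 0, 0], [0, 0, 0], -1], [[0, 0, 0], [0, 0, 0], -1]]}}

```text
t: 5.08
position: [513.0, -443.8, 171.0]
tool_rot: [[0.448, 0.894, -0.001], [0.894, -0.448, 0.001], [0.001, -0.002, -1.0]]
force: [0.3, 0.2, -3.3]
grip_width: 13.1
```

Run:
```python
from h import *
o,p,d=snap("wrist","w2");print(o["position"],o["grip_width"],o["force"],o["ft_torque"])
C=cam("wrist",o)
cropsave("w2","w2b",0,0,512,384,1.5)
C=cam("top")
X=[(75,95,60),(75,-95,60),(-75,-95,60),(-75,95,60),(0,-109,85)]
uv=crop([(130,80),(583,155),(525,520),(65,445),(600,340)],8,220,140)
p,r=fit(C,X,uv,[562,-115,-.18]);show("dock",p,r)
q=proj(C,loc(p,[(66,-60,89),(66,45,89),(-40,-85,82),(-52,-85,82),(-28,-85,82),(0,-109,85),(22,-93,85),(-22,-93,85),(22,-131,85)]))
print(np.round((q-[220,140]+.5)*8-.5,0).tolist())
```

```text
[ 512.98069609 -443.78104501  171.00593481] 13.065456091965691 [ 0.28613316  0.24863485 -3.30877037] [0.00413802 0.01726947 0.02002879]
dock [ 562.4 -113.9] yaw -10.38 
 [[-0.65, -0.15], [0.6, 0.11], [0.5, 0.22], [-0.35, -0.08], [-0.08, -0.1]]
[[504.0, 154.0], [242.0, 110.0], [523.0, 429.0], [518.0, 459.0], [528.0, 400.0], [599.0, 339.0], [568.0, 278.0], [551.0, 387.0], [663.0, 294.0]]
```

View pics/w2b.png

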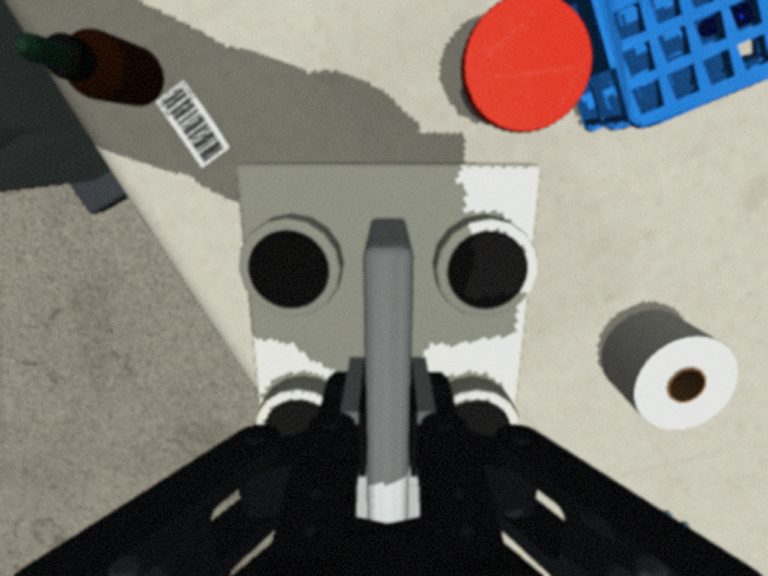

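Run:
```python
from h import *
C=cam("scene")
X=[(75,95,60),(75,-95,60),(-75,-95,60),(-75,95,60),(0,-109,85),(66,-60,89),(66,45,89)]
uv=crop([(100,310),(345,200),(515,288),(275,405),(441,190),(305,176),(168,237)],6,195,140)
print(np.round(onplane(C,uv,[x[2] for x in X]),1).tolist())
p,r=fit(C,X,uv,[562,-115,-.18]);show("dock",p,r)
```

```text
[[650.5, -32.2, 60.0], [611.1, -218.1, 60.0], [467.5, -185.8, 60.0], [507.3, -7.3, 60.0], [543.7, -222.7, 85.0], [617.0, -185.8, 89.0], [638.2, -81.1, 89.0]]
dock [ 561.6 -112.4] yaw -11.18 
 [[-0.39, -0.45], [-0.93, -0.63], [0.3, -0.81], [-0.28, 0.44], [0.22, 0.61], [0.23, 0.35], [0.71, 0.24]]
```

Emit:
{"fn": "jog_arm", "kwargs": {"steps": [[[0.02, -0.0062, 0], [0, 0, -0.15], -1], [[0.02, -0.0062, 0], [0, 0, -0.15], -1], [[0.02, -0.0062, 0], [0, 0, -0.15], -1], [[0.02, -0.0062, 0], [0, 0, -0.15], -1], [[0.02, -0.0062, 0], [0, 0, -0.15], -1], [[0.02, -0.0062, 0], [0, 0, -0.15], -1], [[0.02, -0.0062, 0], [0, 0, -0.15], -1], [[0.02, -0.0062, 0], [0, 0, -0.15], -1], [[0.02, -0.0062, 0], [0, 0, -0.15], -1], [[0.02, -0.0062, 0], [0, 0, -0.15], -1], [[0.02, -0.0062, 0], [0, 0, -0.15], -1], [[0.02, -0.0062, 0], [0, 0, -0.15], -1], [[0.02, -0.0062, 0], [0, 0, -0.15], -1], [[0.02, -0.0062, 0], [0, 0, -0.15], -1], [[0.02, -0.0062, 0], [0, 0, -0.15], -1], [[0.02, -0.0062, 0], [0, 0, -0.15], -1], [[0.02, -0.0062, 0], [0, 0, -0.15], -1], [[0.02, -0.0062, 0], [0, 0, -0.15], -1], [[0, 0, 0], [0, 0, 0], -1], [[0, 0, 0], [0, 0, 0], -1]]}}

```text
t: 6.8
position: [523.6, -67.6, 170.9]
tool_rot: [[0.179, 0.984, -0.003], [0.984, -0.179, 0.001], [0.0, -0.003, -1.0]]
force: [0.0, 0.5, -3.8]
grip_width: 13.0
```

Run:
```python
from h import *
o,p,d=snap("wrist","w3")
cropsave("w3","w3b",0,0,512,384,1.5)
snap("scene","s3");cropsave("s3","s3b",180,110,170,127,4.7)
```

```text
(no output)
```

View pics/w3b.png

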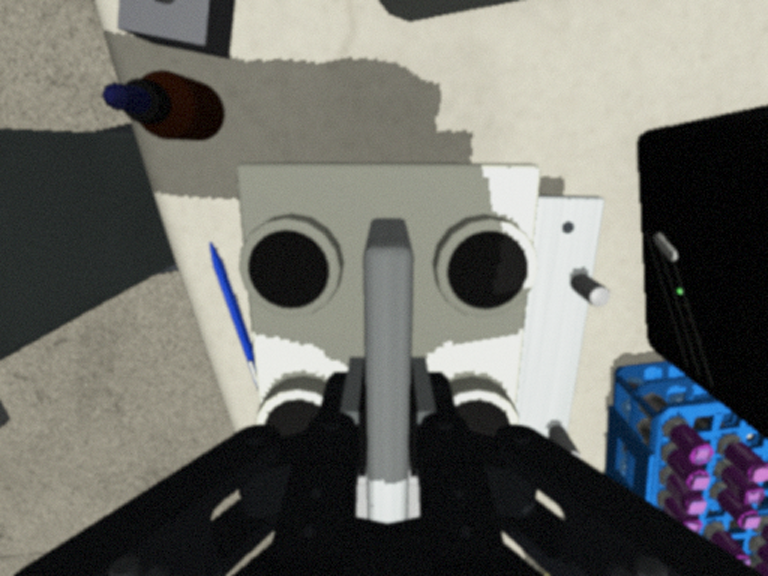

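View pics/s3b.png

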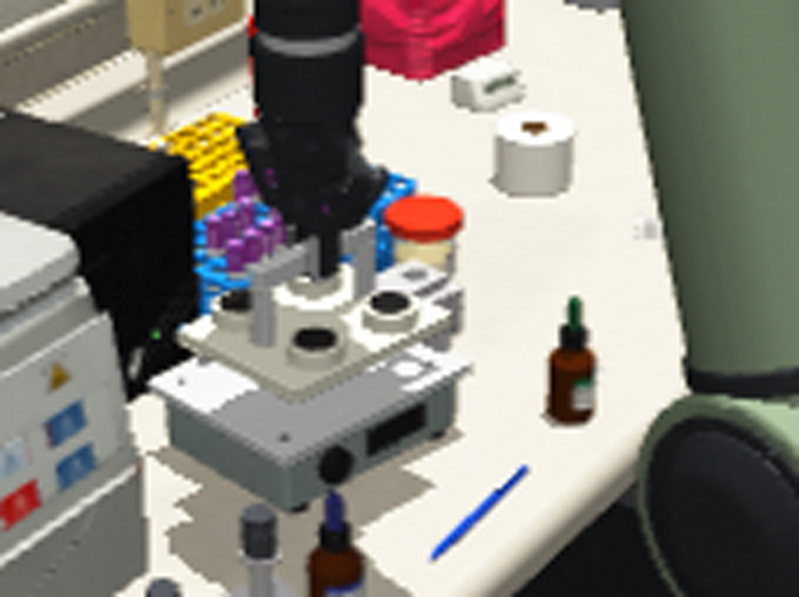

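Run:
```python
from h import *
import pickle
o=pickle.load(open("pics/w3.pkl","rb"));C=cam("wrist",o)
uv=crop([(602,198),(597,295),(586,300),(573,400)],1.5,0,0)
print(np.round(onplane(C,uv,[60,89,60,60]),1).tolist())
for p in([562.4,-113.9,np.radians(-10.4)],[561.6,-112.4,np.radians(-11.18)]):
  print(np.round(loc(p,[(75,95,60),(66,45,89),(66,-60,89)]),1).tolist(), np.round(proj(C,loc(p,[(75,95,60),(66,45,89),(66,-60,89),(75,0,60)]))*1.5).tolist())
cropsave("w3","w3c",340,110,120,200,4)
```

```text
[[651.7, -36.5, 60.0], [634.2, -82.4, 89.0], [639.8, -96.4, 60.0], [628.7, -165.0, 60.0]]
[[653.3, -34.0, 60.0], [635.4, -81.6, 89.0], [616.5, -184.8, 89.0]] [[604.0, 193.0], [599.0, 293.0], [572.0, 456.0], [582.0, 347.0]]
[[653.6, -33.7, 60.0], [635.1, -81.1, 89.0], [614.7, -184.1, 89.0]] [[605.0, 192.0], [598.0, 292.0], [569.0, 455.0], [580.0, 346.0]]
```

View pics/w3c.png

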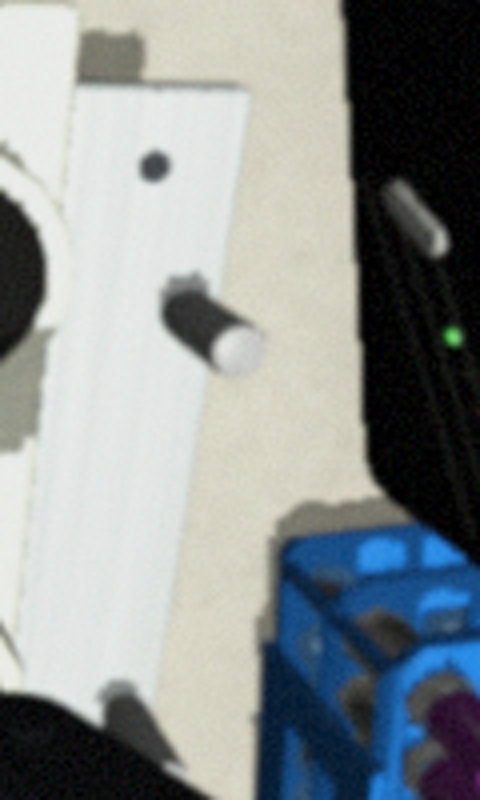

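Emit:
{"fn": "jog_arm", "kwargs": {"steps": [[[-0.0015, 0.009, 0], [0, 0, 0], -1], [[-0.0015, 0.009, 0], [0, 0, 0], -1], [[-0.0015, 0.009, 0], [0, 0, 0], -1], [[-0.0015, 0.0088, 0], [0, 0, 0], -1], [[0, 0, 0.01], [0, 0, 0], -1], [[0, 0, 0.01], [0, 0, 0], -1], [[0, 0, 0.01], [0, 0, 0], -1], [[0, 0, 0.01], [0, 0, 0], -1], [[0, 0, 0.01], [0, 0, 0], -1], [[0, 0, 0.005], [0, 0, 0], -1], [[0, 0, 0.003], [0, 0, 0], -1], [[0, 0, 0], [0, 0, 0], -1], [[0, 0, 0], [0, 0, 0], -1]]}}

```text
t: 7.98
position: [559.1, -81.1, 114.4]
tool_rot: [[0.181, 0.984, 0.0], [0.984, -0.181, -0.0], [0.0, 0.0, -1.0]]
force: [1.0, -0.6, -3.4]
grip_width: 13.0
```

Run:
```python
from h import *
o,p,d=snap("scene","s4");print(o["position"],o["force"],o["ft_torque"]);cropsave("s4","s4b",180,130,130,97,6)
```

```text
[559.08975334 -81.14201327 114.43444449] [ 0.97845684 -0.57417181 -3.36664646] [ 0.01167993 -0.0337668   0.02919612]
```

View pics/s4b.png

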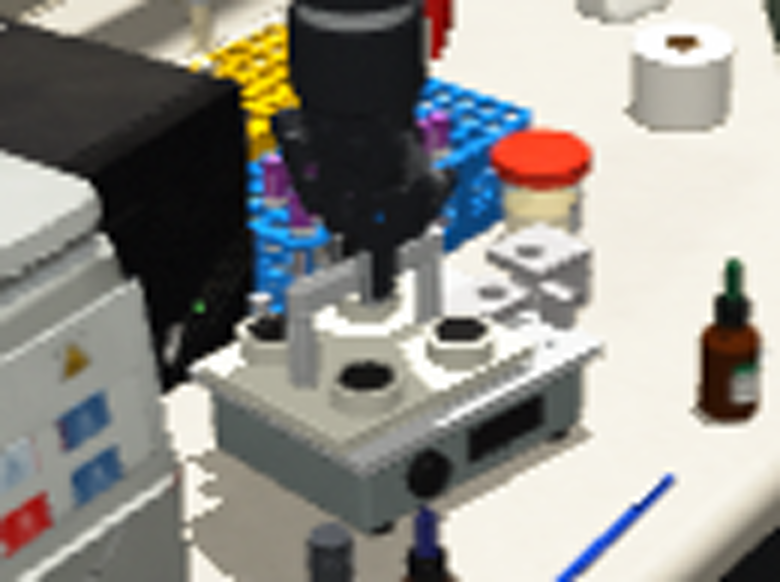

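Emit:
{"fn": "jog_arm", "kwargs": {"steps": [[[0, 0, 0.003], [0, 0, 0], -1], [[0, 0, 0.002], [0, 0, 0], -1], [[0, 0, 0], [0, 0, 0], -1], [[0, 0, 0.0005], [0, 0, 0], -1], [[0, 0, 0.0005], [0, 0, 0], -1], [[0, 0, 0], [0, 0, 0], -1]]}}

```text
t: 8.53
position: [559.0, -81.2, 108.3]
tool_rot: [[0.181, 0.984, -0.0], [0.984, -0.181, 0.0], [0.0, -0.0, -1.0]]
force: [-0.0, 0.5, -2.5]
grip_width: 13.2
```

Emit:
{"fn": "jog_arm", "kwargs": {"steps": [[[-0.006, 0, 0], [0, 0, 0], -1], [[-0.006, 0, 0], [0, 0, 0], -1], [[-0.006, 0, 0], [0, 0, 0], -1], [[-0.006, 0, 0], [0, 0, 0], -1], [[-0.006, 0, 0], [0, 0, 0], -1], [[-0.004, 0, 0], [0, 0, 0], -1], [[-0.002, 0, 0], [0, 0, 0], -1], [[0, 0, 0], [0, 0, 0], -1], [[0, 0, 0], [0, 0, 0], -1]]}}

```text
t: 9.28
position: [552.4, -116.6, 108.3]
tool_rot: [[0.181, 0.984, 0.0], [0.984, -0.181, 0.0], [0.0, -0.0, -1.0]]
force: [-0.6, -0.4, -4.0]
grip_width: 12.9
```

Emit:
{"fn": "jog_arm", "kwargs": {"steps": [[[0, 0, 0.0005], [0, 0, 0], -1], [[-0.001, 0, 0], [0, 0, 0], -1], [[-0.001, 0, 0], [0, 0, 0], -1], [[-0.001, 0, 0], [0, 0, 0], -1], [[-0.001, 0, 0], [0, 0, 0], -1], [[0, 0, 0], [0, 0, 0], -1]]}}

```text
t: 9.78
position: [551.7, -120.7, 107.8]
tool_rot: [[0.181, 0.984, 0.0], [0.984, -0.181, -0.0], [-0.0, 0.0, -1.0]]
force: [1.0, -0.3, -3.7]
grip_width: 13.5
```

Emit:
{"fn": "jog_arm", "kwargs": {"steps": [[[-0.001, 0, 0], [0, 0, 0], -1], [[-0.001, 0, 0], [0, 0, 0], -1], [[-0.001, 0, 0], [0, 0, 0], -1], [[0, 0, 0], [0, 0, 0], -1]]}}

```text
t: 10.12
position: [551.5, -122.7, 108.0]
tool_rot: [[0.181, 0.984, 0.001], [0.984, -0.181, 0.002], [0.002, 0.0, -1.0]]
force: [1.8, 4.5, -2.3]
grip_width: 13.1
```

Emit:
{"fn": "jog_arm", "kwargs": {"steps": [[[0, 0.002, 0], [0, 0, 0], -1], [[0, 0.002, 0], [0, 0, 0], -1], [[0, 0.001, 0], [0, 0, 0], -1], [[0, 0.001, 0], [0, 0, 0], -1], [[0, 0, 0], [0, 0, 0], -1]]}}

```text
t: 10.53
position: [554.9, -123.3, 107.8]
tool_rot: [[0.181, 0.983, -0.004], [0.983, -0.181, 0.002], [0.001, -0.004, -1.0]]
force: [-6.6, 5.4, 6.2]
grip_width: 13.1
```

Emit:
{"fn": "jog_arm", "kwargs": {"steps": [[[0, 0.001, 0], [0, 0, 0], -1], [[0, 0.001, 0], [0, 0, 0], -1], [[0, 0, 0], [0, 0, 0], -1]]}}

```text
t: 10.78
position: [557.0, -123.8, 107.8]
tool_rot: [[0.181, 0.983, -0.004], [0.983, -0.181, 0.002], [0.001, -0.004, -1.0]]
force: [-6.3, 5.6, 4.9]
grip_width: 13.2
```

Emit:
{"fn": "jog_arm", "kwargs": {"steps": [[[0, 0.001, 0], [0, 0, 0], -1], [[0, 0.001, 0], [0, 0, 0], -1], [[0, 0, 0], [0, 0, 0], -1]]}}

```text
t: 11.03
position: [559.0, -124.1, 107.8]
tool_rot: [[0.181, 0.983, -0.004], [0.983, -0.181, 0.002], [0.001, -0.004, -1.0]]
force: [-6.2, 5.1, 4.0]
grip_width: 13.2
```

Run:
```python
from h import *
o,p,d=snap("scene","s5");print(o["position"],o["force"],o["ft_torque"]);cropsave("s5","s5b",180,130,130,97,6)
o,p,d=snap("wrist","w5");cropsave("w5","w5b",0,0,512,384,1.5)
```

```text
[ 558.99564316 -124.12430939  107.81690624] [-6.20283642  5.05996148  3.98774464] [ 0.99215775  1.13922558 -0.42056677]
```

View pics/s5b.png

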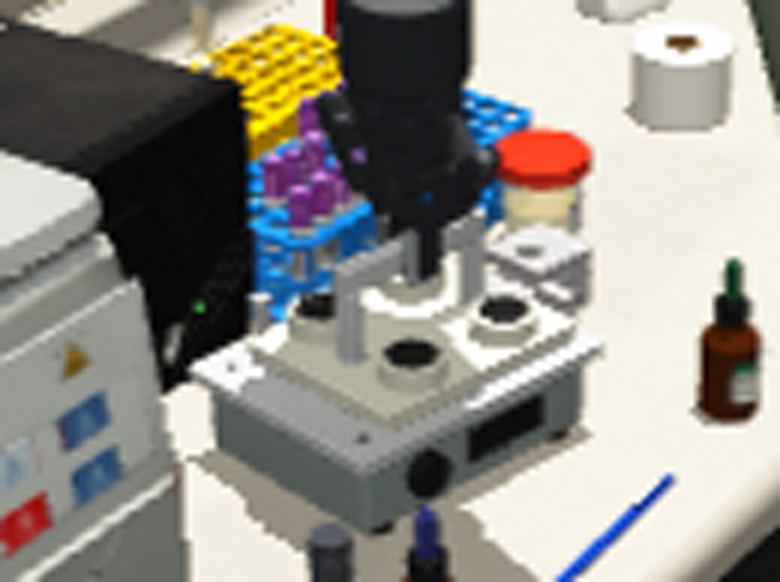

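View pics/w5b.png

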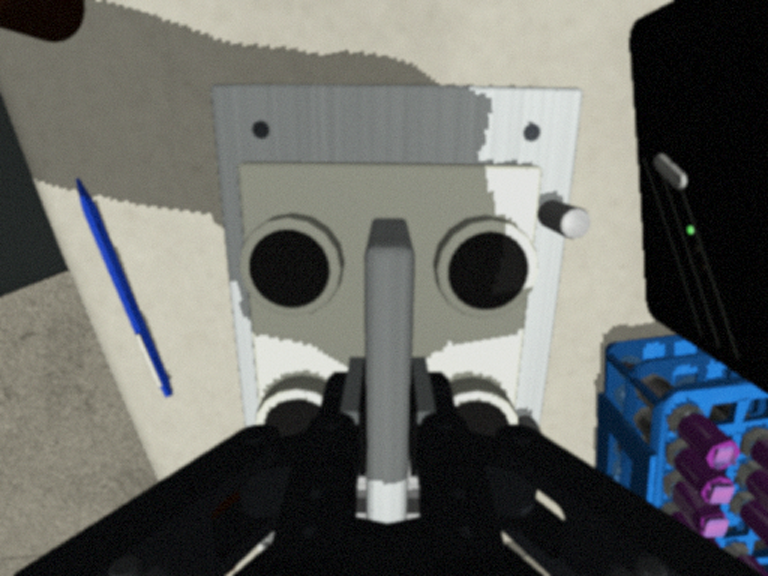

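Emit:
{"fn": "jog_arm", "kwargs": {"steps": [[[0, 0.001, 0], [0, 0, 0], -1], [[0, 0.001, 0], [0, 0, 0], -1], [[0, 0, 0], [0, 0, 0], -1]]}}

```text
t: 11.38
position: [561.0, -124.6, 107.8]
tool_rot: [[0.181, 0.983, -0.004], [0.983, -0.181, 0.002], [0.001, -0.004, -1.0]]
force: [-5.9, 5.7, 5.8]
grip_width: 12.9
```

Emit:
{"fn": "jog_arm", "kwargs": {"steps": [[[0, 0.001, 0], [0, 0, 0], -1], [[0, 0.001, 0], [0, 0, 0], -1], [[0, 0, 0], [0, 0, 0], -1]]}}

```text
t: 11.63
position: [561.6, -124.6, 107.9]
tool_rot: [[0.181, 0.983, -0.006], [0.983, -0.181, 0.002], [0.001, -0.007, -1.0]]
force: [-9.6, 6.3, 8.0]
grip_width: 13.1
```

Emit:
{"fn": "jog_arm", "kwargs": {"steps": [[[0, 0.001, 0], [0, 0, 0], -1], [[0, 0.001, 0], [0, 0, 0], -1], [[0, 0, 0], [0, 0, 0], -1]]}}

```text
t: 11.88
position: [561.7, -124.7, 107.9]
tool_rot: [[0.181, 0.983, -0.01], [0.983, -0.181, 0.002], [0.0, -0.01, -1.0]]
force: [-15.2, 5.5, 13.9]
grip_width: 13.1
```

Emit:
{"fn": "jog_arm", "kwargs": {"steps": [[[-0.001, 0, 0], [0, 0, 0], -1], [[-0.001, 0, 0], [0, 0, 0], -1], [[0, 0, 0], [0, 0, 0], -1]]}}

```text
t: 12.13
position: [561.7, -124.7, 107.9]
tool_rot: [[0.18, 0.984, -0.008], [0.984, -0.18, 0.007], [0.005, -0.01, -1.0]]
force: [-13.7, 12.4, 13.5]
grip_width: 12.8
```

Emit:
{"fn": "jog_arm", "kwargs": {"steps": [[[0, 0, 0], [0, 0, 0], -0.2], [[0, 0, 0], [0, 0, 0], -0.2], [[0, 0, 0], [0, 0, 0], -0.2], [[0, 0, 0], [0, 0, 0], -0.2], [[0, 0, 0], [0, 0, 0], -0.2]]}}

```text
t: 12.55
position: [567.1, -128.9, 107.9]
tool_rot: [[0.181, 0.983, 0.001], [0.983, -0.181, -0.001], [-0.001, 0.001, -1.0]]
force: [0.6, -1.1, -0.4]
grip_width: 34.0
```

Run:
```python
from h import *
o,p,d=snap("wrist","w6");cropsave("w6","w6b",0,0,512,384,1.5);print(o["position"],o["force"],o["grip_width"],o["joints"])
```

```text
[ 567.05917518 -128.86300898  107.94503308] [ 0.62828214 -1.07070768 -0.44433811] 34.019977805094136 [-2.00598785e+01  2.80713711e+01 -1.59995540e+01  4.58738160e+01
 -2.69977687e-02  8.03694344e+01]
```

View pics/w6b.png

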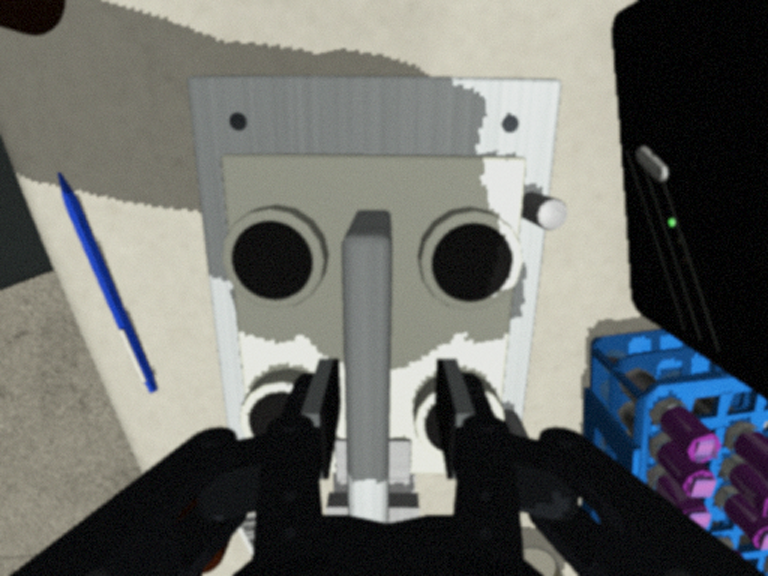

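Emit:
{"fn": "jog_arm", "kwargs": {"steps": [[[0, -0.004, 0], [0, 0, 0], -0.2], [[0, 0, -0.015], [0, 0, 0], -0.2], [[0, 0, -0.02], [0, 0, 0], -0.2], [[0, 0, -0.025], [0, 0, 0], 0], [[0, 0, -0.025], [0, 0, 0], 0], [[-0.02, 0, -0.02], [0, 0, 0], 0], [[-0.025, 0, -0.015], [0, 0, 0], 0], [[-0.025, 0, -0.015], [0, 0, 0], 0], [[-0.025, 0, -0.015], [0, 0, 0], 0], [[-0.025, 0, 0], [0, 0, 0], 0], [[-0.02, 0, 0], [0, 0, 0], 0], [[0, 0, 0], [0, 0, 0], 0], [[0, 0, 0], [0, 0, 0], 0]]}}

```text
t: 13.68
position: [536.8, -266.0, 257.5]
tool_rot: [[0.183, 0.983, -0.0], [0.983, -0.183, 0.001], [0.0, -0.0, -1.0]]
force: [-1.0, 0.3, 0.6]
grip_width: 42.5
```

Run:
```python
from h import *
o,p,d=snap("wrist","w7");cropsave("w7","w7b",0,0,512,384,1.5);print(o["position"],o["force"],o["grip_width"],o["joints"])
```

```text
[ 536.75333526 -266.04696496  257.5006924 ] [-1.01636001  0.26171456  0.59414639] 42.493110838591726 [-3.34299304e+01  2.31600687e+01 -5.60657813e-01  6.63107669e+01
  1.40054041e-02  6.70997543e+01]
```

View pics/w7b.png

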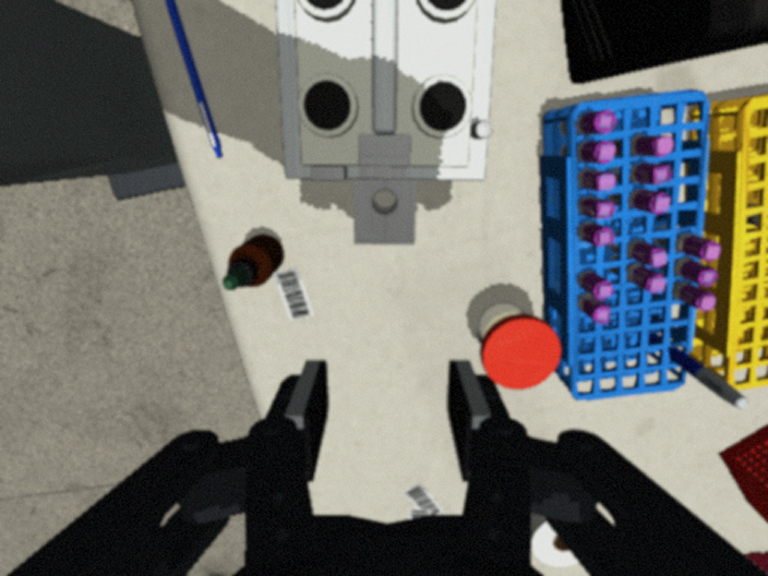

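Run:
```python
from h import *
cropsave("w7","w7c",180,0,160,170,4.7)
```

```text
(no output)
```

View pics/w7c.png

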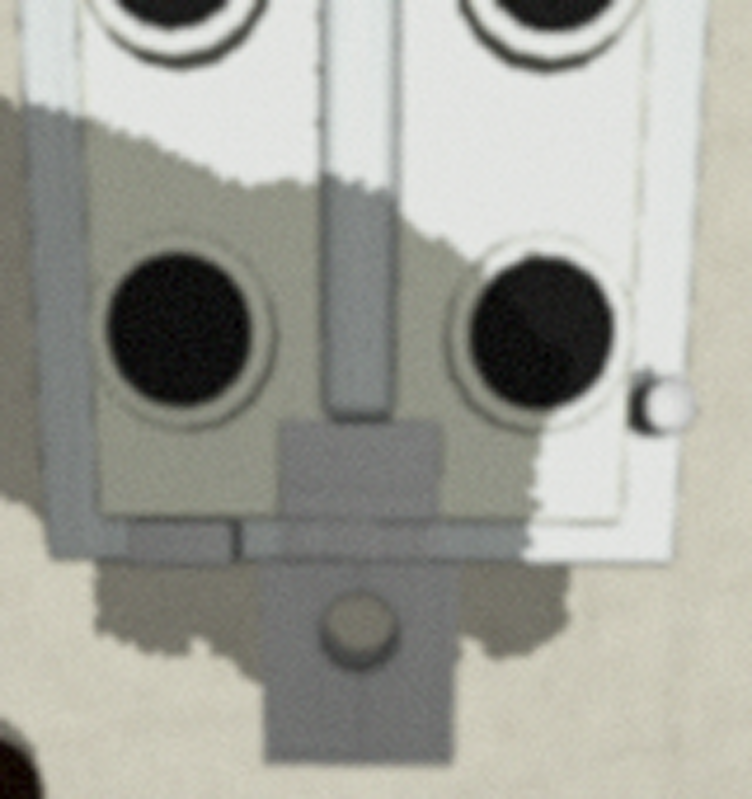

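Run:
```python
from h import *
import pickle
o=pickle.load(open("pics/w7.pkl","rb"));C=cam("wrist",o)
uv=crop([(360,630),(672,562),(52,560),(665,405),(265,762),(452,762),(98,517),(622,521)],4.7,180,0)
Z=[85,60,60,89,85,85,72,72]
g=onplane(C,uv,Z);print(np.round(g,1).tolist())
X=[(0,-109,85),(75,-95,60),(-75,-95,60),(66,-60,89)]
p,r=fit(C,X,uv[:4],[562,-115,-.18]);show("dock",p,r)
print("hole",loc(p,[(0,-109,85)]))
for q in(p,[561.5,-115,np.radians(-10.4)]):
  q=np.array(q);R=np.array([[np.cos(q[2]),np.sin(q[2])],[-np.sin(q[2]),np.cos(q[2])]])
  print("in dock",np.round((g[:,:2]-q[:2])@R.T,1).tolist())
d=np.load("pics/w7_d.npy")
```

```text
[[542.0, -221.7, 85.0], [617.3, -222.0, 60.0], [472.3, -194.6, 60.0], [614.2, -186.6, 89.0], [515.0, -247.1, 85.0], [557.3, -254.9, 85.0], [487.7, -187.1, 72.0], [604.9, -209.7, 72.0]]
dock [ 561.8 -115. ] yaw -10.73 
 [[-0.42, 0.49], [0.43, 0.2], [-1.67, 0.1], [1.26, -0.63]]
hole [[ 541.48811994 -222.07576295   85.        ]]
in dock [[0.4, -108.5], [74.5, -94.8], [-73.1, -94.9], [64.8, -60.6], [-21.3, -138.5], [21.6, -138.3], [-59.3, -84.6], [59.9, -85.0]]
in dock [[0.1, -108.4], [74.2, -95.2], [-73.4, -94.4], [64.7, -60.9], [-21.8, -138.3], [21.1, -138.4], [-59.6, -84.2], [59.7, -85.3]]
```

Emit:
{"fn": "jog_arm", "kwargs": {"steps": [[[0.0198, -0.0095, 0.001], [0, 0, 0], 0.3], [[0.0198, -0.0095, 0.001], [0, 0, 0], 0.3], [[0.0198, -0.0095, 0.001], [0, 0, 0], 0.3], [[0.0198, -0.0095, 0.001], [0, 0, 0], 0.3], [[0.0198, -0.0095, 0.001], [0, 0, 0], 0.3], [[0.0198, -0.0095, 0.001], [0, 0, 0], 0.3], [[0.0198, -0.0095, 0.001], [0, 0, 0], 0.3], [[0.0198, -0.0095, 0.001], [0, 0, 0], 0.3], [[0.0198, -0.0095, 0.001], [0, 0, 0], 0.3], [[0.0198, -0.0095, 0.001], [0, 0, 0], 0.3], [[0.0198, -0.0095, 0.001], [0, 0, 0], 0.3], [[0.0198, -0.0095, 0.001], [0, 0, 0], 0.3], [[0.0198, -0.0095, 0.001], [0, 0, 0], 0.3], [[0.0198, -0.0095, 0.001], [0, 0, 0], 0.3], [[0.0198, -0.0095, 0.001], [0, 0, 0], 0.3], [[0.0198, -0.0095, 0.001], [0, 0, 0], 0.3], [[0.0198, -0.0095, 0.001], [0, 0, 0], 0.3], [[0.0198, -0.0095, 0.001], [0, 0, 0], 0.3], [[0, 0, 0], [0, 0, 0], 0.3], [[0, 0, 0], [0, 0, 0], 0.3]]}}

```text
t: 15.4
position: [432.6, 117.6, 239.7]
tool_rot: [[0.177, 0.984, -0.0], [0.984, -0.177, -0.0], [-0.0, -0.0, -1.0]]
force: [0.1, -0.2, 0.2]
grip_width: 55.5
```

Run:
```python
from h import *
o,p,d=snap("wrist","w8");cropsave("w8","w8b",100,40,320,240,2.5);print(o["position"],o["tool_rot"],o["grip_width"],o["joints"])
```

```text
[432.59883745 117.59281291 239.7285661 ] [[ 1.76816073e-01  9.84243883e-01 -2.35887731e-04]
 [ 9.84243885e-01 -1.76816118e-01 -1.87028717e-04]
 [-2.25790624e-04 -1.99101373e-04 -9.99999955e-01]] 55.5113076020188 [ 5.76414992e+00  7.53359246e+00 -2.43486601e+01  5.81322707e+01
 -9.30437375e-03  1.05948512e+02]
```

View pics/w8b.png

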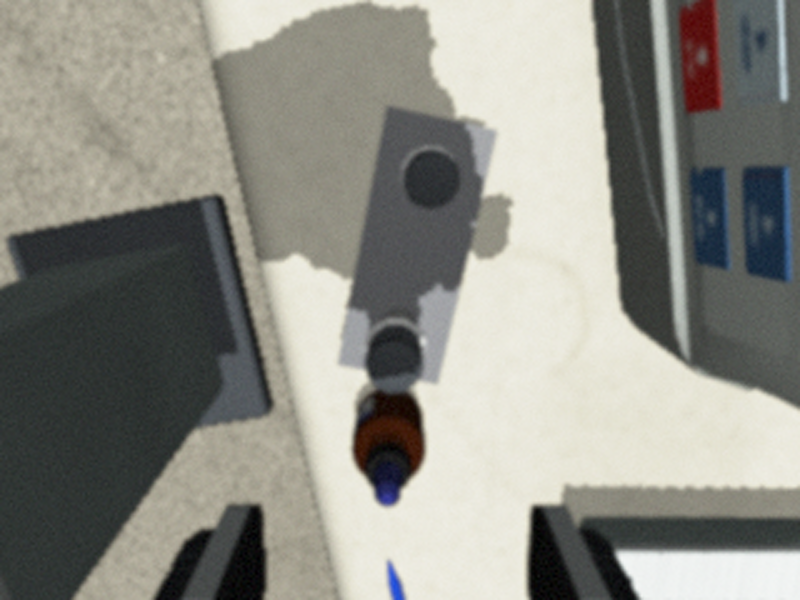

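Run:
```python
from h import *
cropsave("w8","w8c",220,80,80,80,8)
import pickle
o=pickle.load(open("pics/w8.pkl","rb"));C=cam("wrist",o)
# predicted top disc rim centre for axis (434,115.5)
print((proj(C,[(434,115.5,114),(434,115.5,84)])-[220,80]+.5)*8)
print((proj(C,[(445,115.5,114),(423,115.5,114),(434,126.5,114),(434,104.5,114)])-[220,80]+.5)*8)
```

```text
[[330.81765051 874.40553438]
 [328.98878856 807.69829359]]
[[422.64578532 858.67783881]
 [239.3771334  890.07316227]
 [314.45977827 785.6683601 ]
 [346.78820006 961.0623246 ]]
```

View pics/w8c.png

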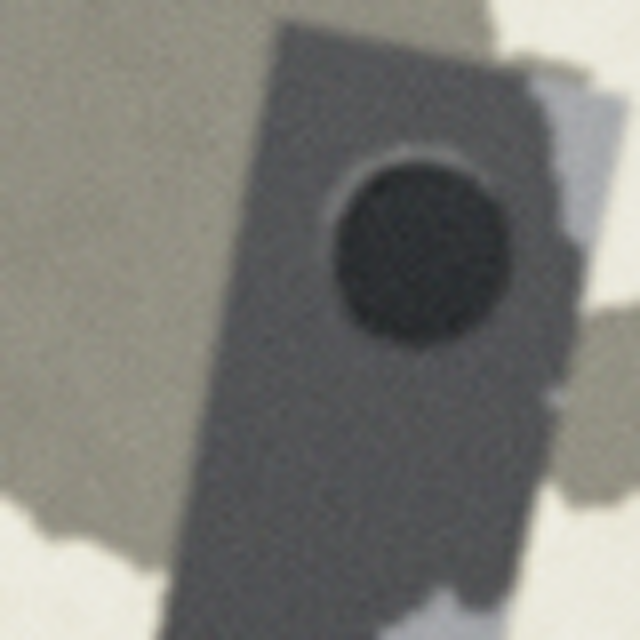

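Run:
```python
from h import *
cropsave("w8","w8d",220,155,80,75,8)
```

```text
(no output)
```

View pics/w8d.png

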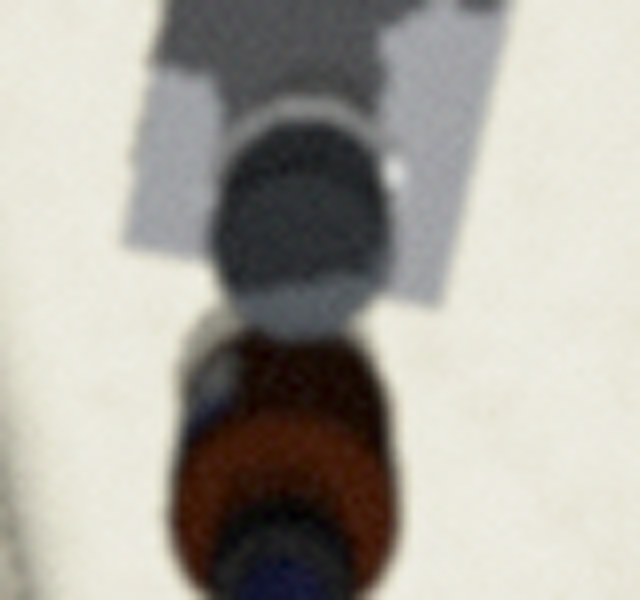

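Run:
```python
from h import *
import pickle
o=pickle.load(open("pics/w8.pkl","rb"));C=cam("wrist",o)
print("long",onplane(C,crop([(301,252)],8,220,155),114))
print("short",onplane(C,crop([(422,255)],8,220,80),84))
uv=np.vstack([crop([(285,22),(628,98)],8,220,80),crop([(440,308),(125,243)],8,220,155)])
X=[(-25,60,40),(25,60,40),(25,-60,40),(-25,-60,40)]
p,r=fit(C,X,uv,[447,147,-.38]);show("stand",p,r);print(loc(p,[(0,35,40),(0,-35,40)]))
print("bottle tip",onplane(C,crop([(388,490)],2.5,100,40),100))
```

```text
long [[431.06711954 118.76487806 114.        ]]
short [[457.29481154 181.98169315  84.        ]]
stand [445.8 149.3] yaw -21.98 
 [[-0.66, -0.65], [1.12, -0.19], [0.43, 0.54], [-0.75, 0.54]]
[[458.89393337 181.78880178  40.        ]
 [432.68979008 116.87853391  40.        ]]
bottle tip [[418.29720553  61.77902119 100.        ]]
```

Emit:
{"fn": "jog_arm", "kwargs": {"steps": [[[0, 0, 0.018], [0, 0, 0], 0.3], [[0, 0, 0.02], [0, 0, 0], 0.3], [[0, 0, 0.02], [0, 0, 0], 0.3], [[0, 0, 0.02], [0, 0, 0], 0.3], [[0, 0, 0.02], [0, 0, 0], 0.3], [[0, 0, 0.018], [0, 0, 0], 0.3], [[0, 0, 0.015], [0, 0, 0], 0.3], [[0, 0, 0.01], [0, 0, 0], 0.3], [[0, 0, 0.007], [0, 0, 0], 0.3], [[0, 0, 0.003], [0, 0, 0], 0.3], [[0, 0, 0], [0, 0, 0], 0.3], [[0, 0, 0], [0, 0, 0], 0.3]]}}

```text
t: 16.45
position: [434.0, 116.0, 89.2]
tool_rot: [[0.181, 0.983, 0.0], [0.983, -0.181, 0.0], [0.0, 0.0, -1.0]]
force: [0.9, -0.7, 0.1]
grip_width: 55.5
```

Emit:
{"fn": "jog_arm", "kwargs": {"steps": [[[0, 0, 0], [0, 0, 0], -1], [[0, 0, 0], [0, 0, 0], -1], [[0, 0, 0], [0, 0, 0], -1], [[0, 0, 0], [0, 0, 0], -1], [[0, 0, 0], [0, 0, 0], -1], [[0, 0, 0], [0, 0, 0], -1], [[0, 0, 0], [0, 0, 0], -1], [[0, 0, 0], [0, 0, 0], -1]], "newtons": 40}}

```text
t: 17.12
position: [434.0, 116.3, 89.2]
tool_rot: [[0.181, 0.984, 0.001], [0.984, -0.181, 0.0], [0.0, 0.001, -1.0]]
force: [-0.6, -0.4, 5.4]
grip_width: 20.2
```

Emit:
{"fn": "jog_arm", "kwargs": {"steps": [[[0, 0, -0.004], [0, 0, 0], -1], [[0, 0, -0.008], [0, 0, 0], -1], [[0, 0, -0.012], [0, 0, 0], -1], [[0, 0, -0.016], [0, 0, 0], -1], [[0, 0, -0.02], [0, 0, 0], -1], [[0, 0, -0.02], [0, 0, 0], -1], [[0, 0, -0.02], [0, 0, 0], -1], [[0, 0, -0.02], [0, 0, 0], -1], [[0, 0, -0.016], [0, 0, 0], -1], [[0, 0, 0], [0, 0, 0], -1], [[0, 0, 0], [0, 0, 0], -1]]}}

```text
t: 18.03
position: [434.0, 116.2, 225.4]
tool_rot: [[0.181, 0.984, 0.002], [0.984, -0.181, 0.0], [0.0, 0.002, -1.0]]
force: [-0.4, -0.0, -1.9]
grip_width: 20.7
```

Run:
```python
from h import *
o,p,d=snap("wrist","w9");cropsave("w9","w9b",0,0,512,384,1.5);print(o["position"],o["force"],o["grip_width"])
snap("scene","s9");cropsave("s9","s9b",140,100,200,150,4)
```

```text
[433.95213445 116.18648913 225.43994382] [-0.35683564 -0.03478803 -1.89632224] 20.749870248562875
```

View pics/w9b.png

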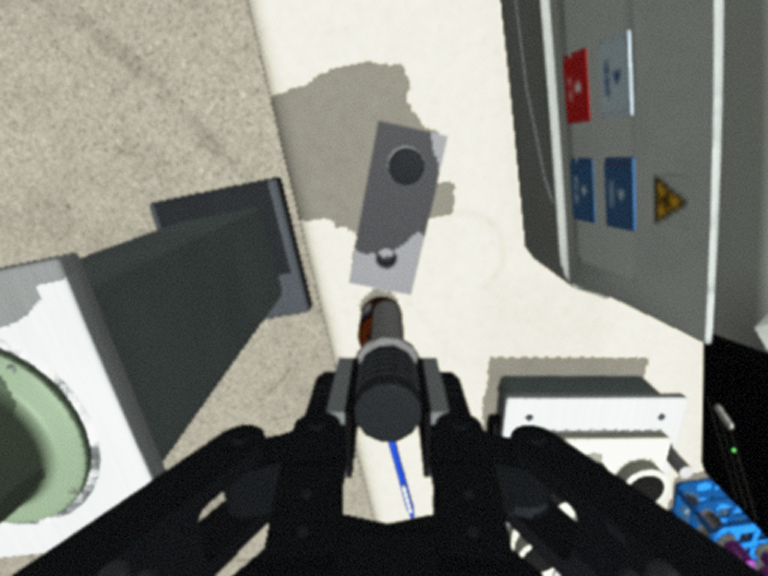

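View pics/s9b.png

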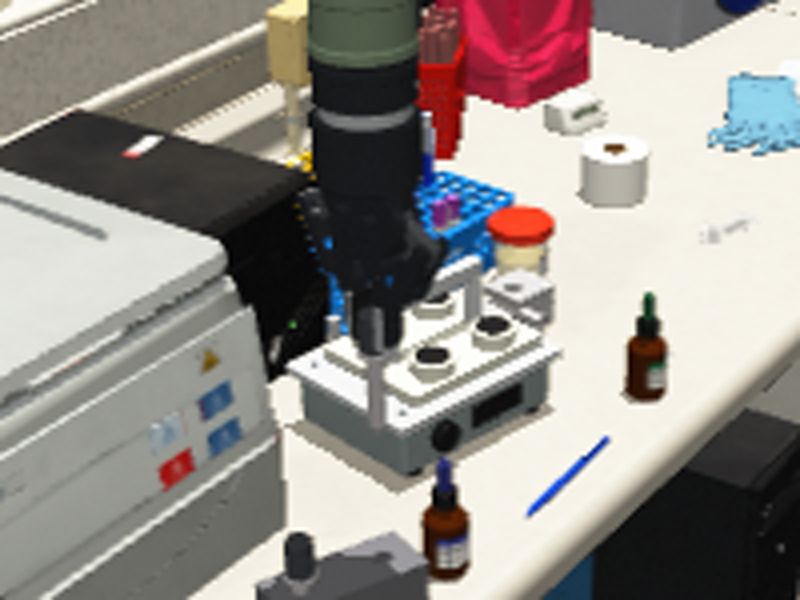

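Run:
```python
from h import *
import pickle
o=pickle.load(open("pics/w9.pkl","rb"));C=cam("wrist",o)
g=onplane(C,crop([(388.5,407)],1.5,0,0),250.2)[0];print(g,(g-o["position"])@o["tool_rot"])
print("socket",onplane(C,crop([(386,258)],1.5,0,0),40))
cropsave("w9","w9c",215,210,90,90,7)
# scene: pin tip & axis
C=cam("scene");s=pickle.load(open("pics/s9.pkl","rb"))
P=o["position"]
print((proj(C,[P+[0,0,-75],P+[0,0,-5],P+[0,0,24]])-[140,100]+.5)*4-.5)
```

```text
[434.3038605  120.49315952 250.2       ] [  4.31001037  -0.39011721 -24.75889986]
socket [[432.42901145 116.83687738  40.        ]]
[[378.80883076 431.01160318]
 [375.43081647 346.81671031]
 [373.97909259 310.61818226]]
```

View pics/w9c.png

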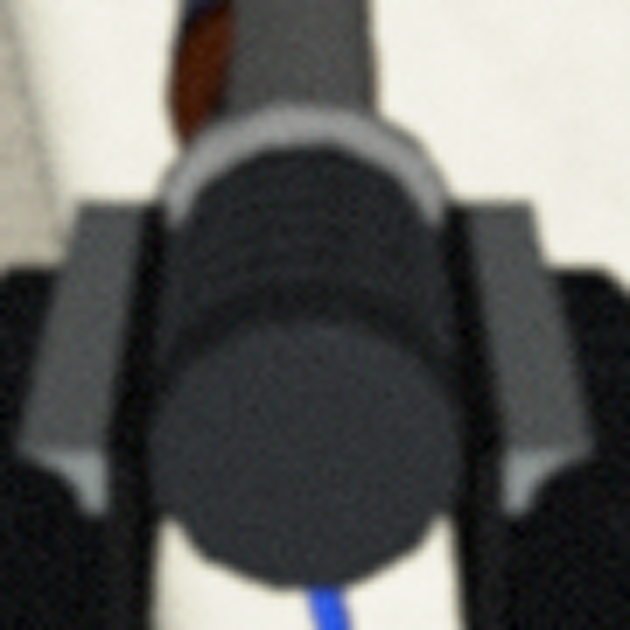

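Emit:
{"fn": "jog_arm", "kwargs": {"steps": [[[-0.0185, 0.0098, 0], [0, 0, 0], -1], [[-0.0185, 0.0098, 0], [0, 0, 0], -1], [[-0.0185, 0.0098, 0], [0, 0, 0], -1], [[-0.0185, 0.0098, 0], [0, 0, 0], -1], [[-0.0185, 0.0098, 0], [0, 0, 0], -1], [[-0.0185, 0.0098, 0], [0, 0, 0], -1], [[-0.0185, 0.0098, 0], [0, 0, 0], -1], [[-0.0185, 0.0098, 0], [0, 0, 0], -1], [[-0.0185, 0.0098, 0], [0, 0, 0], -1], [[-0.0185, 0.0098, 0], [0, 0, 0], -1], [[-0.0185, 0.0098, 0], [0, 0, 0], -1], [[-0.0185, 0.0098, 0], [0, 0, 0], -1], [[-0.0185, 0.0098, 0], [0, 0, 0], -1], [[-0.0185, 0.0098, 0], [0, 0, 0], -1], [[-0.0185, 0.0098, 0], [0, 0, 0], -1], [[-0.0185, 0.0098, 0], [0, 0, 0], -1], [[-0.018, 0.0105, 0], [0, 0, 0], -1], [[0, 0, 0], [0, 0, 0], -1], [[0, 0, 0], [0, 0, 0], -1]]}}

```text
t: 19.72
position: [540.6, -223.3, 222.8]
tool_rot: [[0.182, 0.983, -0.003], [0.983, -0.182, 0.002], [0.001, -0.003, -1.0]]
force: [-0.4, 0.4, -1.5]
grip_width: 20.5
```

Emit:
{"fn": "jog_arm", "kwargs": {"steps": [[[0, 0.001, 0.01], [0, 0, 0], -1], [[0, 0, 0.015], [0, 0, 0], -1], [[0, 0, 0.015], [0, 0, 0], -1], [[0, 0, 0.01], [0, 0, 0], -1], [[0, 0, 0], [0, 0, 0], -1], [[0, 0, 0], [0, 0, 0], -1], [[0, 0, 0], [0, 0, 0], -1]]}}

```text
t: 20.3
position: [542.6, -222.8, 175.2]
tool_rot: [[0.18, 0.984, 0.0], [0.984, -0.18, -0.0], [-0.0, 0.001, -1.0]]
force: [-0.2, -0.2, -0.3]
grip_width: 20.7
```

Run:
```python
from h import *
o,p,d=snap("wrist","w10");cropsave("w10","w10b",160,150,200,150,4);print(o["position"],o["force"],o["grip_width"])
snap("scene","s10");cropsave("s10","s10b",235,130,80,60,10)
```

```text
[ 542.59140472 -222.84231066  175.23911384] [-0.19189484 -0.22410588 -0.34816872] 20.694478163586208
```

View pics/w10b.png

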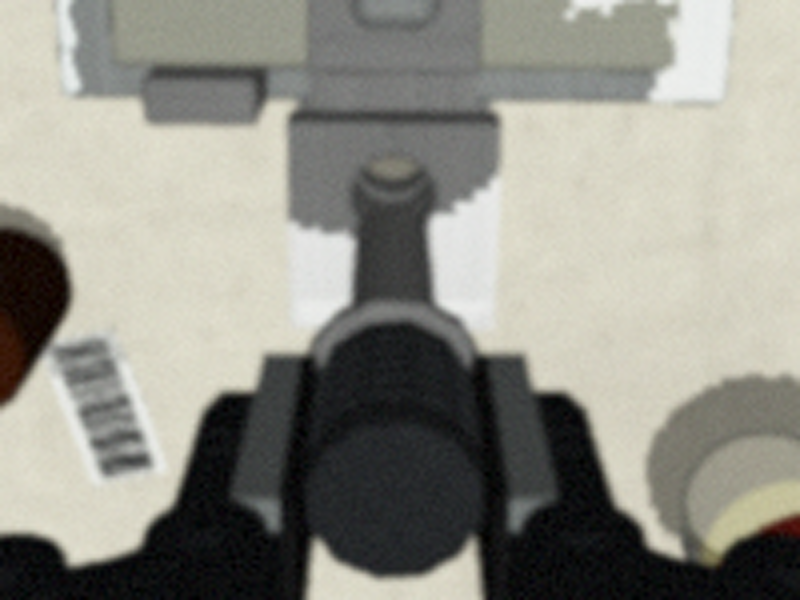

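View pics/s10b.png

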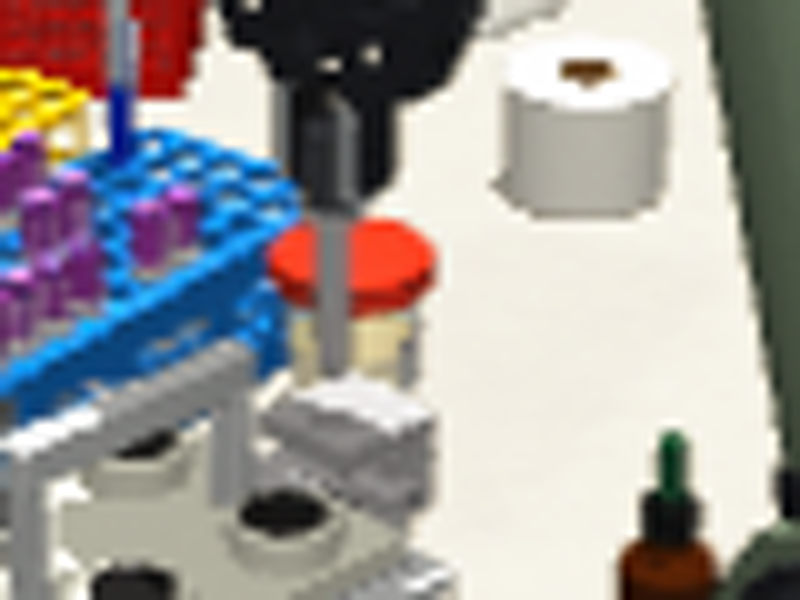

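Run:
```python
from h import *
import pickle
o=pickle.load(open("pics/w10.pkl","rb"));C=cam("wrist",o);P=o["position"];R=o["tool_rot"]
def cp(X):return np.round((proj(C,X)-[160,150]+.5)*4-.5,0).tolist()
uv=crop([(290,116),(498,116),(290,324),(495,326),(394,187)],4,160,150)
g=onplane(C,uv,85);print(np.round(g,1).tolist())
# knob top centre
t=onplane(C,crop([(395,496)],4,160,150),P[2]+24.8)[0];print("knob off",(t-P)@R)
for off in(0,1.5,3):
  B=P+R[:,0]*off
  th=np.linspace(0,2*np.pi,13)[:-1]
  def ring(r,z):
     q=np.array(cp([B+[r*np.cos(a),r*np.sin(a),0]+np.array([0,0,z]) for a in th]));return q.min(0),q.max(0)
  print(off,"top",ring(11,24.8),"collar",ring(13,-5.2),"tip",ring(4.5,-75.2),"shaft low",ring(7,-66))
cropsave("w10","w10c",230,170,60,60,10)
```

```text
[[524.3, -201.6, 85.0], [565.8, -209.2, 85.0], [514.7, -246.9, 85.0], [558.0, -255.3, 85.0], [542.3, -220.4, 85.0]]
knob off [  3.03169917  -0.59888006 -24.80075975]
0 top (array([307., 436.]), array([494., 597.])) collar (array([308., 311.]), array([491., 474.])) tip (array([375., 201.]), array([420., 244.])) shaft low (array([361., 205.]), array([435., 273.]))
1.5 top (array([307., 425.]), array([495., 586.])) collar (array([308., 300.]), array([492., 465.])) tip (array([375., 194.]), array([420., 237.])) shaft low (array([361., 197.]), array([435., 266.]))
3 top (array([307., 413.]), array([495., 575.])) collar (array([307., 290.]), array([492., 456.])) tip (array([375., 187.]), array([421., 230.])) shaft low (array([361., 190.]), array([435., 259.]))
```

View pics/w10c.png

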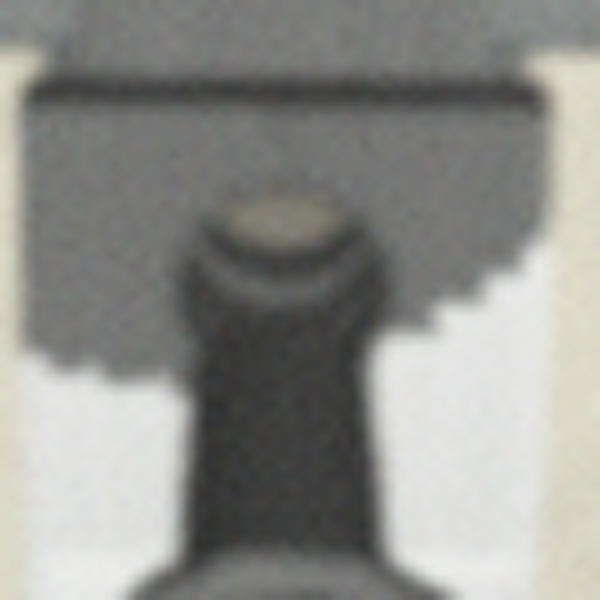

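Emit:
{"fn": "jog_arm", "kwargs": {"steps": [[[0.0015, 0, 0.004], [0, 0, 0], -1], [[0, 0, 0.005], [0, 0, 0], -1], [[0, 0, 0.004], [0, 0, 0], -1], [[0, 0, 0.003], [0, 0, 0], -1], [[0, 0, 0.002], [0, 0, 0], -1], [[0, 0, 0.002], [0, 0, 0], -1], [[0, 0, 0], [0, 0, 0], -1]]}}

```text
t: 20.98
position: [542.4, -221.5, 154.2]
tool_rot: [[0.181, 0.984, -0.001], [0.984, -0.181, 0.0], [0.0, -0.001, -1.0]]
force: [0.1, 0.1, -1.4]
grip_width: 20.8
```

Emit:
{"fn": "jog_arm", "kwargs": {"steps": [[[0, 0, 0.003], [0, 0, 0], -1], [[0, 0, 0.003], [0, 0, 0], -1], [[0, 0, 0.003], [0, 0, 0], -1], [[0, 0, 0], [0, 0, 0], -1]]}}

```text
t: 21.32
position: [542.3, -221.6, 145.1]
tool_rot: [[0.181, 0.984, -0.001], [0.984, -0.181, 0.0], [0.0, -0.001, -1.0]]
force: [0.3, -0.8, -0.7]
grip_width: 20.9
```

Emit:
{"fn": "jog_arm", "kwargs": {"steps": [[[0, 0, 0.003], [0, 0, 0], -1], [[0, 0, 0.003], [0, 0, 0], -1], [[0, 0, 0.003], [0, 0, 0], -1], [[0, 0, 0.003], [0, 0, 0], -1], [[0, 0, 0], [0, 0, 0], -1]]}}

```text
t: 21.73
position: [542.4, -221.6, 133.1]
tool_rot: [[0.181, 0.984, -0.001], [0.984, -0.181, 0.0], [-0.0, -0.001, -1.0]]
force: [0.3, -0.2, -1.5]
grip_width: 20.7
```

Emit:
{"fn": "jog_arm", "kwargs": {"steps": [[[0, 0, 0.003], [0, 0, 0], -1], [[0, 0, 0.003], [0, 0, 0], -1], [[0, 0, 0.003], [0, 0, 0], -1], [[0, 0, 0.003], [0, 0, 0], -1], [[0, 0, 0], [0, 0, 0], -1]]}}

```text
t: 22.15
position: [542.4, -221.7, 121.1]
tool_rot: [[0.181, 0.984, -0.001], [0.984, -0.181, 0.0], [-0.0, -0.001, -1.0]]
force: [0.2, -1.0, -1.0]
grip_width: 21.0
```

Emit:
{"fn": "jog_arm", "kwargs": {"steps": [[[0, 0, 0.004], [0, 0, 0], -1], [[0, 0, 0.004], [0, 0, 0], -1], [[0, 0, 0.004], [0, 0, 0], -1], [[0, 0, 0.003], [0, 0, 0], -1], [[0, 0, 0.002], [0, 0, 0], -1], [[0, 0, 0], [0, 0, 0], -1]]}}

```text
t: 22.65
position: [542.4, -221.8, 104.2]
tool_rot: [[0.181, 0.984, -0.001], [0.984, -0.181, -0.0], [-0.0, -0.0, -1.0]]
force: [0.1, -2.4, -1.8]
grip_width: 20.7
```

Emit:
{"fn": "jog_arm", "kwargs": {"steps": [[[0, 0, 0.002], [0, 0, 0], -1], [[0, 0, 0.001], [0, 0, 0], -1], [[0, 0, 0.001], [0, 0, 0], -1], [[0, 0, 0], [0, 0, 0], -1]]}}

```text
t: 22.98
position: [542.7, -221.8, 100.7]
tool_rot: [[0.181, 0.984, 0.0], [0.984, -0.181, -0.0], [-0.0, 0.0, -1.0]]
force: [-0.2, -1.6, 0.1]
grip_width: 20.6
```

Emit:
{"fn": "jog_arm", "kwargs": {"steps": [[[0, 0, 0.001], [0, 0, 0], -1], [[0, 0, 0.001], [0, 0, 0], -1], [[0, 0, 0.001], [0, 0, 0], -1], [[0, 0, 0.001], [0, 0, 0], -1], [[0, 0, 0], [0, 0, 0], -1]]}}

```text
t: 23.4
position: [542.7, -221.8, 96.7]
tool_rot: [[0.181, 0.984, 0.0], [0.984, -0.181, -0.0], [-0.0, 0.0, -1.0]]
force: [0.2, -2.2, -0.3]
grip_width: 20.7
```

Emit:
{"fn": "jog_arm", "kwargs": {"steps": [[[0, 0, 0.001], [0, 0, 0], -1], [[0, 0, 0.001], [0, 0, 0], -1], [[0, 0, 0], [0, 0, 0], -1]]}}

```text
t: 23.65
position: [542.7, -221.8, 94.8]
tool_rot: [[0.181, 0.984, 0.0], [0.984, -0.181, -0.0], [-0.0, 0.0, -1.0]]
force: [-0.6, -2.8, 1.5]
grip_width: 20.7
```

Emit:
{"fn": "jog_arm", "kwargs": {"steps": [[[0, 0, 0.001], [0, 0, 0], -1], [[0, 0, 0.0005], [0, 0, 0], -1], [[0, 0, 0], [0, 0, 0], -1]]}}

```text
t: 23.9
position: [542.7, -222.0, 94.6]
tool_rot: [[0.181, 0.984, 0.001], [0.984, -0.181, -0.001], [-0.001, 0.001, -1.0]]
force: [-3.4, -2.2, 9.4]
grip_width: 20.6
```

Run:
```python
from h import *
o,p,d=snap("scene","s11");cropsave("s11","s11b",235,130,80,60,10);print(o["position"],o["force"])
```

```text
[ 542.72207371 -222.02302174   94.58959476] [-3.35618097 -2.19358164  9.38679777]
```

View pics/s11b.png

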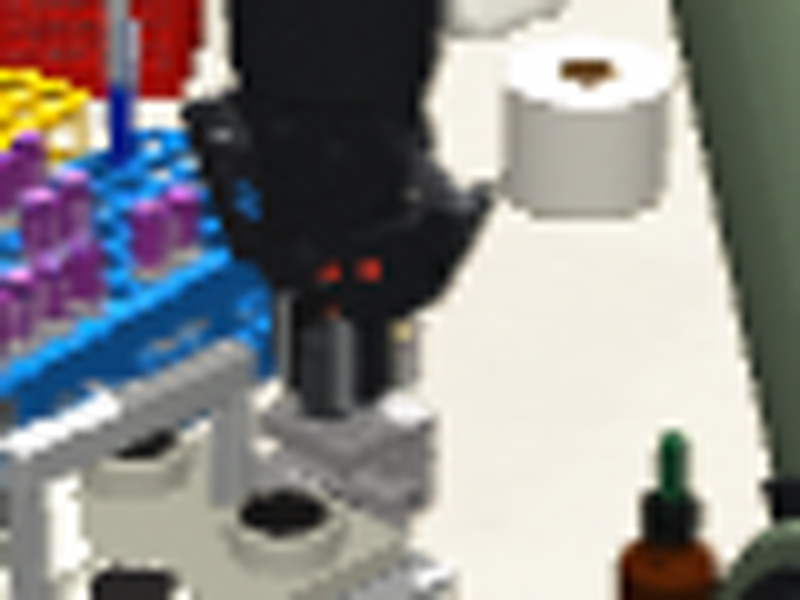

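Emit:
{"fn": "jog_arm", "kwargs": {"steps": [[[0, 0, 0], [0, 0, 0], 0], [[0, 0, 0], [0, 0, 0], 0], [[0, 0, 0], [0, 0, 0], 0], [[0, 0, 0], [0, 0, 0], 0], [[0, 0, 0], [0, 0, 0], 0], [[0, 0, -0.01], [0, 0, 0], 0], [[0, 0, -0.02], [0, 0, 0], 0], [[0, 0, -0.02], [0, 0, 0], 0], [[0, 0, -0.02], [0, 0, 0], 0], [[0, 0, -0.02], [0, 0, 0], 0], [[-0.02, 0, -0.02], [0, 0, 0], 0], [[-0.02, 0, -0.02], [0, 0, 0], 0], [[-0.02, 0, -0.02], [0, 0, 0], 0], [[0, 0, 0], [0, 0, 0], 0], [[0, 0, 0], [0, 0, 0], 0]]}}

```text
t: 25.2
position: [532.3, -281.7, 244.8]
tool_rot: [[0.182, 0.983, 0.003], [0.983, -0.182, -0.001], [-0.001, 0.003, -1.0]]
force: [-0.1, 0.4, -0.5]
grip_width: 42.7
```

Run:
```python
from h import *
o,p,d=snap("wrist","w12");cropsave("w12","w12b",150,0,220,200,3);print(o["position"],o["force"],o["grip_width"],o["t"])
o,p,d=snap("scene","s12");cropsave("s12","s12b",215,130,100,75,8)
o,p,d=snap("top","t12");cropsave("t12","t12b",150,130,250,115,3.2)
```

```text
[ 532.26303108 -281.70089624  244.84741448] [-0.12879258  0.43005972 -0.54192302] 42.74480293347352 25.2
```

View pics/w12b.png

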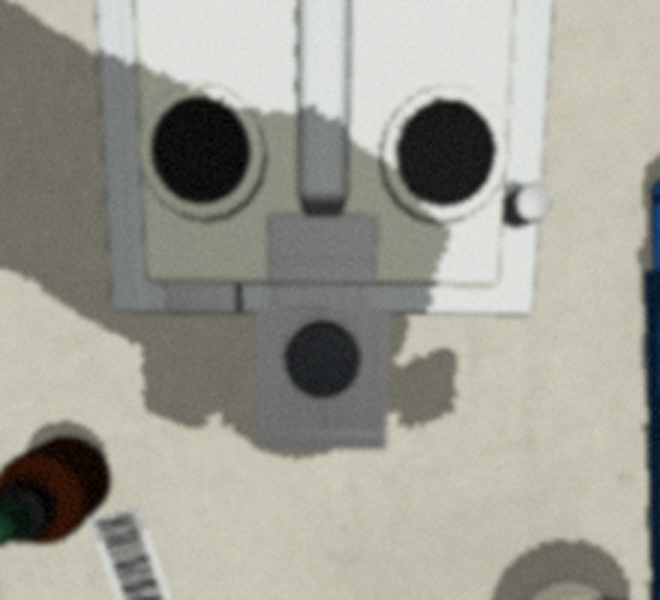

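View pics/s12b.png

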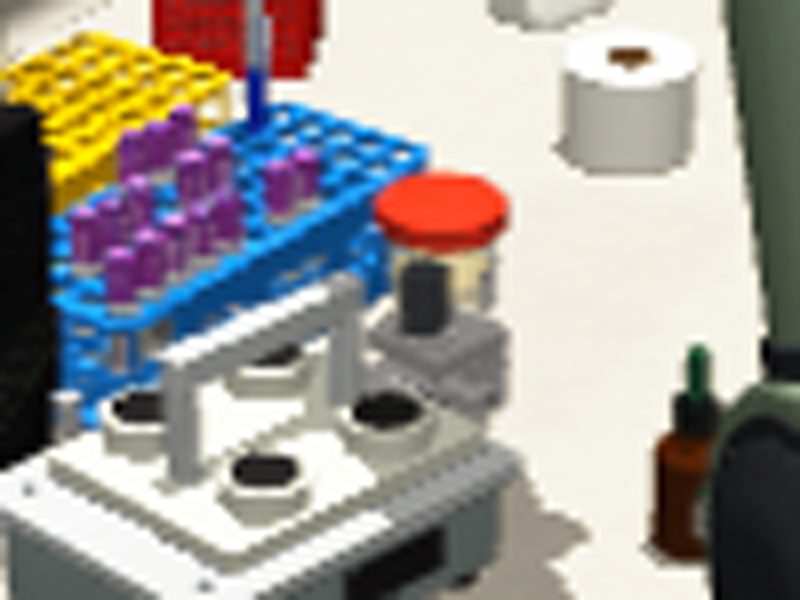

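View pics/t12b.png

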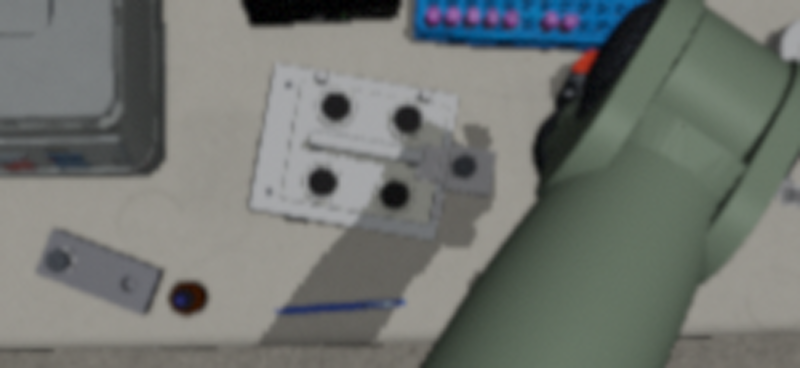

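Run:
```python
from h import *
cropsave("w12","w12c",300,40,50,70,9)
import pickle
o=pickle.load(open("pics/w12.pkl","rb"));C=cam("wrist",o)
uv=crop([(147,280),(500,283),(322,358)],3,150,0);g=onplane(C,uv,[72,72,115])
uv2=crop([(113,307),(532,313),(532,203)],3,150,0)
X=[(75,-95,60),(-75,-95,60),(66,-60,89)];p,r=fit(C,X,np.array([uv2[1],uv2[0],uv2[2]]),[562,-115,-.18]);show("dock",p,r)
R=np.array([[np.cos(p[2]),np.sin(p[2])],[-np.sin(p[2]),np.cos(p[2])]])
print("dock frame corners, knob",np.round((g[:,:2]-p[:2])@R.T,1).tolist())
d=np.load("pics/w12_d.npy");u=uv[2];z=d[int(round(u[1])),int(round(u[0]))]
n=cv2.undistortPoints(u.reshape(1,1,2),C[0],C[1])[0,0];print("knob top z",(C[2].T@(np.array([n[0]*z,n[1]*z,z])-C[3]))[2])
cropsave("w6","w6c",320,90,70,70,9)
```

```text
dock [ 563.  -114.6] yaw -11.49 
 [[0.2, 0.78], [-1.36, 0.22], [0.65, -0.8]]
dock frame corners, knob [[-58.9, -85.7], [60.3, -84.6], [0.6, -107.8]]
knob top z 119.07648510262777
```

View pics/w12c.png

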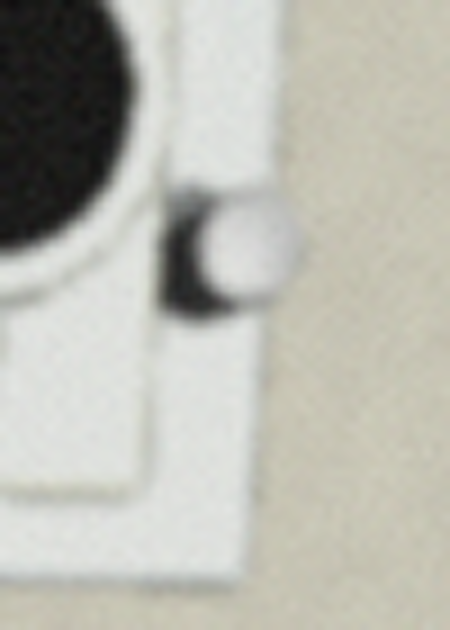

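View pics/w6c.png

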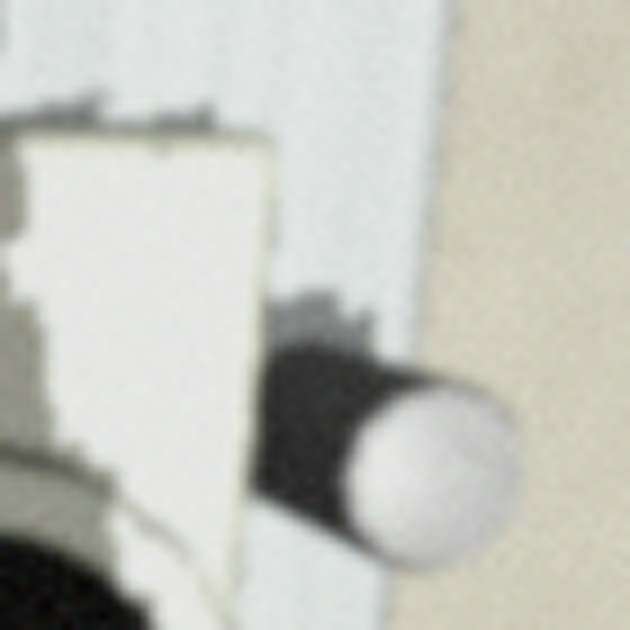

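Run:
```python
from h import *
cropsave("w12","w12d",180,75,70,50,10)
```

```text
(no output)
```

View pics/w12d.png

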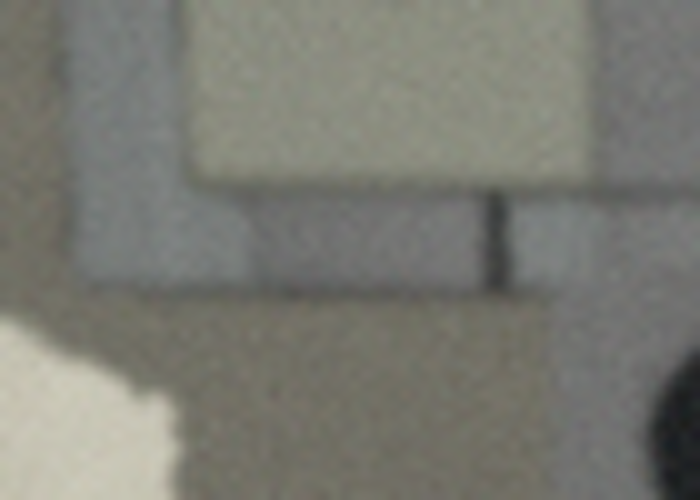

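The plate end meets the stop and the right dowel. I'll take one last look at the left dowel, from high up, before handing in.

Emit:
{"fn": "jog_arm", "kwargs": {"steps": [[[0.02, 0, 0], [0, 0, 0], 0], [[0.02, 0, 0], [0, 0, 0], 0], [[0.02, 0, 0], [0, 0, 0], 0], [[0.02, 0, 0], [0, 0, 0], 0], [[0.02, 0, 0], [0, 0, 0], 0], [[0.02, 0, 0], [0, 0, 0], 0], [[0, 0, 0], [0, 0, 0], 0], [[0, 0, 0], [0, 0, 0], 0]]}}

```text
t: 26.02
position: [553.0, -160.7, 242.3]
tool_rot: [[0.178, 0.984, -0.002], [0.984, -0.178, 0.001], [0.0, -0.002, -1.0]]
force: [-0.1, 0.1, 0.4]
grip_width: 42.7
```

Run:
```python
from h import *
o,p,d=snap("wrist","w13");cropsave("w13","w13b",150,50,240,180,3.3)
```

```text
(no output)
```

View pics/w13b.png

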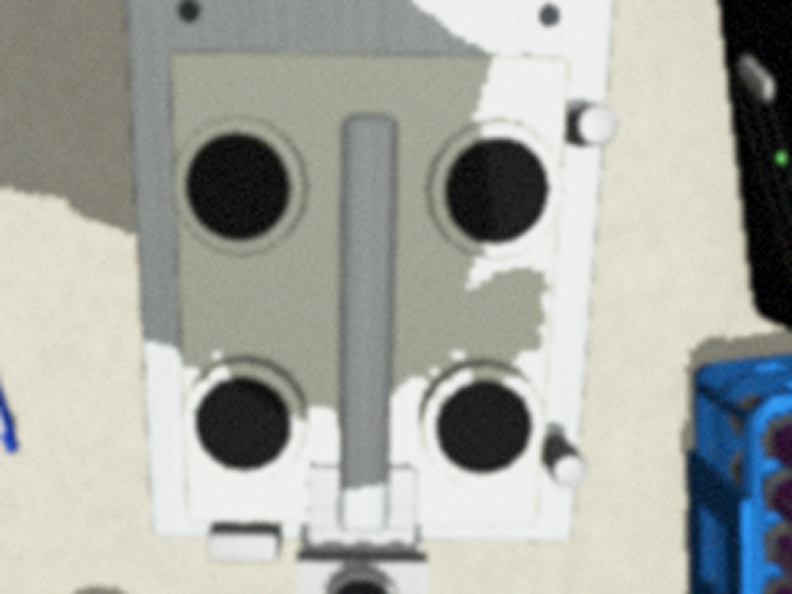

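Both dowels, at (575,122) and (548,445), touch the back edge. The stop at (245,540) touches the end, and the arm is clear of everything.

```bash
python3 -c "
from workcell import env
print(env.get_obs()['force']);print(env.sign_off())"
```

```text
[ 0.08772707 -0.1204637   0.28803481]
the job is handed in; nothing more can be done
None
```

I lifted the carrier by its handle onto the deck, slid its lug into the fork, and pressed it against the end stop and both dowels. I then dropped the long pin through both ears and the lug until its collar sat on the ear, and handed the job in after about 26 s of the 72 s.

**Seating:** After release, the wrist pictures show no visible gap at either dowel or at the end stop. The plate's right corners measured about 1 mm or less from their home position (x ±60, y −85 in the dock frame).

**Pin:** The knob top read 119 mm, which is what a seated collar gives. Pushing the carrier home took at most about 15 N on any axis, and seating the pin about 9 N.

**Other things:** The short pin is still in its socket. The bottles and the cup appear unmoved in the last pictures, though the arm hid part of that area from the top camera. The arm ended clear of everything.

**Disagreements:** The top, scene and wrist cameras differed by 1–3 mm on some positions, and by up to about 1° on the dock's yaw. I went by the contact forces and by close-up views that showed the pin and the hole together.

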